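Set the handheld meter up on its tilting stand

ROBOT

A 7-joint arm with a two-finger parallel gripper is mounted at the origin on the work surface. World frame = base frame: x ahead of the robot, y to its left, z up, the work surface at z = 0. Lengths are in m, angles in rad, forces in N, time in s.
With the tool pointing down it reaches from about 0.425 to 0.925 m from the base axis. Payload 6.8 kg.
Tool frame: the origin (TCP) lies midway between the tips of the shut fingers; the grasp point (between the pads) lies r.tcp_to_grasp behind it (r.tcp_to_grasp is the distance from the TCP to the grasp point, in m); x points along the fingers, y is the direction in which the jaws open and shut, and the axes are right-handed (so a half turn about x gives the same grasp; the last joint's range is limited). The gripper opens to 85 mm and grips with 20 to 120 N. Pads are 22 mm wide; open, the fingers measure 114 mm over their backs; the gripper's body (76 mm by 85 mm) begins 54 mm behind the grasp point. The pads swing forward as they close: fully open they stand 13 mm farther back than shut.
Start: joints at [-1.398, 0.477, 0.022, 1.555, -0.011, 1.109, -0.083], TCP at [0.187, 0.649, 0.231] pointing down, gripper open.
Joint ranges: [-2.96, 2.96], [-0.34, 2.1], [-1.41, 1.46], [0.24, 2.44], [-1.37, 4.51], [0.17, 1.92], [-2.96, 2.96]. Speed limits (rad/s): [2.39, 2.39, 3.14, 3.14, 3.14, 3.14, 3.14].

INTERFACE

Orientations are given as a rotation vector (axis times angle).
In Python, from bench import r, grab_frame, search_frame, cut_out, pinpoint gives the robot as it stands. The module is installed in compiled form; this text tells all that it offers.
- The arm moves only by the tool apply_moves, never from a script. Its argument "commands" is a list of rows, each a list of 7 numbers: the finger opening in mm, from 0 to 85.4, then the shift along the tool's x, y, z in mm, then the turn, a rotation vector about the tool's x, y, z in rad. A call has 1 to 20 rows; each row is the pose to reach, as a shift and turn from the pose commanded when the call began, along the tool's axes at that moment; what a row does not reach only later rows make up. A row lasts 1/10 s, in which the tool goes at most 50 mm and 8.59 degrees, less where a joint would pass 70% of its speed; a pose out of reach is approached as far as the arm can. A call with a gripper value outside its range is refused whole. The fingers move at their own pace and stop on an object; "force" is the grip in N (left out, the last holds). Time passes only in rows, so rows that repeat a pose let the fingers close. It gives the time, the measured TCP pose, the force and the opening at its end, in the units of the state.
- r.get_obs(): the state, without advancing time (a new reading comes with each control period).
- grab_frame(name): name is "scene" or "top"; returns a dict with "pixels" (480x640x3 uint8, red, green, blue), "mtx" (3x3 intrinsics, pixels), "position" and "rotation" of the camera in the world. Camera axes: x right, y down, z forward; pixel columns grow to the right and rows downward; lengths in m; the calibration is good to about 2 mm. A picture is of the moment at which its call begins. There is no depth.
- r.hand_in(): hands the job in, once; it reports no verdict.
Trained networks look in the newest picture that a camera, given by its name, has taken for a name from the list of things; names that differ only in an ending like _2 or _b are one class to them, and where a whole thing is asked for, a point or a joint stands for the part that bears it (a point fixed in the world has none). Each returns a list of dicts, best first, with "confidence" (0 to 1); they miss things now and then, are a little off and sometimes report something else, mostly with a low value. They report only what shows in the picture. A call takes as long as a camera call. They do not tell look-alikes from the thing itself.
- search_frame(label, camera): "point" ([column, row] as shares, 0 to 1, of the picture: columns of its width, rows of its height, amid what is visible of it).
- cut_out(label, camera): "pixels" (480x640 bool, what is visible of it) and "point" ([column, row] as shares, 0 to 1, of the picture: columns of its width, rows of its height, amid what is visible of it).
- pinpoint(label, camera): "point" ([column, row] as shares, 0 to 1, of the picture: columns of its width, rows of its height: a listed point, or the origin of a listed thing).
The state is a dict: "clock": time; "joints": joint angles; "qvel": joint speeds; "tau": joint torques, N m; "tcp_pos": TCP position; "orientation": TCP orientation; "contact_force": force on the tool from outside, world axes, zero at the start; "moment": the same for the moment, N m; "grip_width": finger opening in m.
Only numpy, scipy, OpenCV 4.12 (cv2) and the standard library are available. Lean on these libraries where they do the work, as an engineer would, in place of code of your own. Each camera call takes 0.05 s, during which the arm holds its last target.

TASK

Set the handheld meter up for reading: raise the cradle of its stand to about 60 degrees above level, and stand the meter, which lies face down on the bench, on the cradle's ledge, centred, top end up, leaning back against the plate with its display facing out. Put it down without dropping it or letting it fall over, and leave the tube rack, wash bottle and tip box where they are.

Things in the scene. Friction and masses are not known exactly. Their poses are not given: they have to be found in the camera images.
- stand: Weighted, fixed grey stand. Base plate 190 (x) x 124 (y) x 12 mm; origin at the centre of its underside, z up, x from front to rear edge. Two ears with black knobs near its front carry the aluminium cradle on a hinge pin along y, at x = -55 mm, 45 mm above the bench. Ears and knobs reach 63 mm to either side and 58 mm above the bench.
- cradle (a joint): Angle (rad) of the cradle's back plate above level: 0 = flat over the base, its top edge towards the stand's +x; it grows as the top edge is raised, up to 1.5. It starts at 0.25 to 0.5. The hinge is stiff (0.5 N m friction, about 3 to 6 N at the bar) and stays where it is left.
- seat (a point): Mid-width point where the ledge meets the back plate's front face, 2 mm off the hinge axis along z. Turns with the cradle: x up along the plate (along the stand's x at joint 0), y along the hinge, z out of the plate's front. Plate 56 mm wide, to x = 100 mm. Ledge 76 mm wide, top at x = 0, stands out along z; its end lip is 10 mm high and leaves 52 mm between plate and lip.
- cradle_bar (a point): Middle of the round steel grip bar, 10 mm thick, along y at the top of the cradle, 150 mm from the hinge axis up the plate and 3 mm behind it. Cross piece of a wire loop with legs 38 mm apart inside; a 45 mm gap for a finger lies between plate and bar. Nothing of the loop stands in front of the plate's front face. Same axes as the seat.
- meter_mid (a point): Centre of the loose handheld meter: grey box-shaped case 160 x 60 x 40 mm, dark teal bumpers at both ends, 0.2 to 0.5 kg. x along its length to the top end (two round metal sockets), y across the 60 mm, z out of its back; display looks along -z. Starts face down, top end within about 35 degrees of +y (left of the robot), back up (ribs in its upper half). It can stand on its flat lower end.
- meter_top (a point): Centre of the meter's top end face, 80 mm from its centre. Same axes as meter_mid.
- meter_display (a point): Centre of the meter's display face, 20 mm from its centre. Same axes as meter_mid.
- tube_rack: White rack of blue-capped tubes, 86 (x) x 154 (y) x 112 mm high, loose, a bystander; origin at the centre of its underside.
- wash_bottle: White wash bottle with red cap, 64 mm across, 152 mm high, with a thin spout reaching to 190 mm high, loose, a bystander; origin at the centre of its underside.
- tip_box: Blue pipette-tip box, 85 (x) x 122 (y) x 59 mm high, loose, a bystander; origin at the centre of its underside.
Things that resemble listed ones, but are neither listed nor needed, are in the scene too. Of the things like the part that bears meter_mid, leave any that is brown; of the rest the larger one is meant.

How it is judged:
By the outcome, as a careful person would: the job done as asked, in the order asked, and still so for the second after the job is handed in, with the robot touching nothing.
It also fails if it takes over 67 s, if anything falls off the work surface, if the arm or the gripper's body presses on something with over 40 N, if the wrist force passes 120 N, or if a joint passes its speed limit or range.

## Working session

There is one attempt and no reset: what is moved stays moved. The work goes in short steps, Python scripts to look and compute and a tool call to move; the robot and the scene stay as the last step left them, time stands still between calls to the robot, and variables do not carry over. Pictures are saved under pics/ and viewed, and the job is handed in when it is done.

Besides the shell and the picture viewer there is one more tool, called after "Call:" as name(argument=value, ...) on one line, values as JSON. apply_moves: Moves the arm, as the interface text tells. Its arguments: {"type":"object","properties":{"commands":{"type":"array"},"force":{"type":"number"}},"required":["commands"]}

```bash
mkdir -p pics; cat > h.py <<'E'
import numpy as np, cv2
from scipy.spatial.transform import Rotation as R
from bench import r, grab_frame, search_frame, cut_out, pinpoint
def save(f,n): cv2.imwrite('pics/'+n, cv2.cvtColor(f['pixels'],cv2.COLOR_RGB2BGR))
def ray(f,px):
    d=np.linalg.inv(f['mtx'])@np.array([px[0],px[1],1.]); d=np.array(f['rotation'])@d
    return np.array(f['position']),d/np.linalg.norm(d)
def onz(f,px,z):
    p,d=ray(f,px); return p+d*(z-p[2])/d[2]
def tri(obs):
    A=np.zeros((3,3));b=np.zeros(3)
    for f,px in obs:
        p,d=ray(f,px);M=np.eye(3)-np.outer(d,d);A+=M;b+=M@p
    x=np.linalg.solve(A,b); return x,[np.linalg.norm((np.eye(3)-np.outer(ray(f,px)[1],ray(f,px)[1]))@(x-ray(f,px)[0])) for f,px in obs]
def proj(f,X):
    c=np.array(f['rotation']).T@(np.asarray(X,float)-np.array(f['position'])); u=f['mtx']@c; return u[:2]/u[2]
E
python3 - <<'E'
from h import *
o=r.get_obs(); print({k:np.round(v,3) for k,v in o.items()}, r.tcp_to_grasp)
for c in ('scene','top'):
    f=grab_frame(c); save(f,c+'0.png'); print(c,np.round(f['position'],3),np.round(f['rotation'],3).tolist(),f['mtx'].tolist())
    for l in ('stand','seat','cradle_bar','meter_mid','meter_top','meter_display','tube_rack','wash_bottle','tip_box'):
        print(l,[(np.round(np.array(d['point'])*[640,480],1).tolist(),round(d['confidence'],2)) for d in pinpoint(l,c)])
E
```

```text
{'clock': np.float64(0.0), 'joints': array([-1.398,  0.478,  0.022,  1.556, -0.012,  1.109, -0.083]), 'qvel': array([-0.001,  0.   ,  0.001, -0.002, -0.001, -0.   , -0.001]), 'tau': array([-1.0000e-03, -5.9645e+01,  1.6070e+00, -2.8120e+01,  1.2000e-02,
        9.0000e-03,  0.0000e+00]), 'tcp_pos': array([0.187, 0.648, 0.23 ]), 'orientation': array([ 0.219,  1.56 , -0.222]), 'contact_force': array([-0.821, -0.296,  0.761]), 'moment': array([ 0.01 , -0.002, -0.04 ]), 'grip_width': np.float64(0.085)} 0.0187
scene [ 1.269 -0.042  0.947] [-1.883, -1.761, 0.643] [[570.7129032190411, 0.0, 315.13560839807275], [0.0, 570.7129032190411, 239.26223707545685], [0.0, 0.0, 1.0]]
stand [([398.8, 236.8], 0.82)]
seat [([404.3, 205.7], 0.92)]
cradle_bar [([395.6, 232.7], 0.56)]
meter_mid [([128.7, 238.4], 0.79), ([214.8, 246.4], 0.7), ([175.5, 176.0], 0.6)]
meter_top [([248.7, 232.7], 0.83), ([150.3, 218.6], 0.82), ([143.2, 176.2], 0.82)]
meter_display [([132.1, 242.8], 0.92), ([177.0, 177.8], 0.84), ([217.1, 251.6], 0.61)]
tube_rack [([433.1, 328.8], 0.65)]
wash_bottle [([198.0, 350.9], 0.77)]
tip_box [([327.1, 334.7], 0.95), ([250.9, 234.0], 0.71)]
top [ 0.345 -0.04   1.294] [-2.153, 2.133, -0.127] [[578.188782249951, 0.0, 321.3642865119776], [0.0, 578.188782249951, 235.68160424560625], [0.0, 0.0, 1.0]]
stand [([237.5, 243.5], 0.86)]
seat [([375.9, 253.4], 0.59), ([223.5, 262.2], 0.56), ([409.8, 241.5], 0.5)]
cradle_bar [([245.7, 200.1], 0.75)]
meter_mid [([492.3, 258.8], 0.98), ([456.4, 345.2], 0.81), ([411.7, 242.1], 0.65)]
meter_top [([482.5, 282.1], 0.91), ([376.1, 254.3], 0.64), ([493.8, 338.5], 0.61)]
meter_display [([461.0, 344.3], 0.96), ([408.8, 239.3], 0.94), ([492.2, 258.0], 0.84)]
tube_rack [([224.0, 146.4], 0.8), ([409.2, 241.4], 0.36)]
wash_bottle [([422.0, 141.9], 0.6), ([412.3, 238.7], 0.45), ([378.4, 251.8], 0.17)]
tip_box [([313.9, 145.6], 0.81)]
```

```bash
sed -i "s/np.array(f\['rotation'\])/R.from_rotvec(f['rotation']).as_matrix()/g" h.py; python3 -c "
from h import *
r0=r.get_obs();print(r0['clock'])"
```

```text
1.0
```

View pics/scene0.png

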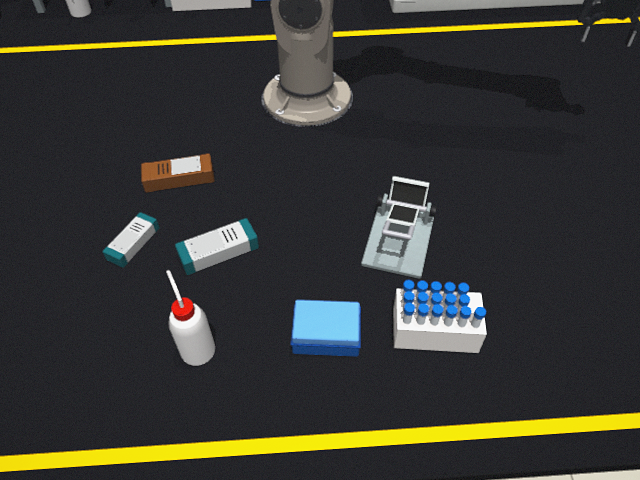

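View pics/top0.png

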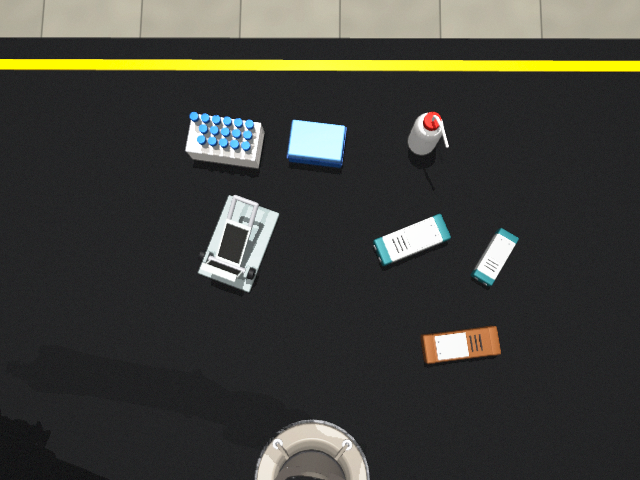

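```bash
python3 - <<'E'
from h import *
fs={c:grab_frame(c) for c in('scene','top')}
for c,f in fs.items():
    np.savez('f_'+c,**f)
def pp(l,c,near):
    ds=pinpoint(l,c); b=min(ds,key=lambda d:np.hypot(*(np.array(d['point'])*[640,480]-near)) ); return np.array(b['point'])*[640,480]
near={'stand':((400,235),(237,243)),'seat':((404,205),(223,262)),'cradle_bar':((395,232),(245,200)),'meter_mid':((215,246),(411,241)),'meter_top':((248,232),(376,254)),'tube_rack':((433,328),(224,146)),'wash_bottle':((198,350),(422,142)),'tip_box':((327,334),(314,146))}
for l,(a,b) in near.items():
    o=[(fs['scene'],pp(l,'scene',a)),(fs['top'],pp(l,'top',b))]
    x,e=tri(o); print(l,np.round(x,4),np.round(e,4),[np.round(q[1],1).tolist() for q in o])
# mask-based meter outline, top
for c in fs:
  for l in ('meter_mid','stand','cradle_bar'):
    for d in cut_out(l,c):
        m=d['pixels'].astype(np.uint8); p=np.array(d['point'])*[640,480]
        print(c,l,np.round(p,1),m.sum(),round(d['confidence'],2),cv2.minAreaRect(cv2.findNonZero(m)))
f=fs['top']; I=cv2.cvtColor(f['pixels'],cv2.COLOR_RGB2BGR)
a=cv2.resize(I[185:300,185:295],None,fx=5,fy=5,interpolation=cv2.INTER_CUBIC); cv2.imwrite('pics/st.png',a)
b=cv2.resize(I[200:280,360:470],None,fx=5,fy=5,interpolation=cv2.INTER_CUBIC); cv2.imwrite('pics/me.png',b)
I=cv2.cvtColor(fs['scene']['pixels'],cv2.COLOR_RGB2BGR)
cv2.imwrite('pics/st2.png',cv2.resize(I[165:285,350:450],None,fx=5,fy=5,interpolation=cv2.INTER_CUBIC))
E
```

```text
stand [ 0.4995  0.1729 -0.007 ] [0.0007 0.0007] [[399.1, 237.8], [238.2, 245.2]]
seat [0.4513 0.1868 0.052 ] [0.0014 0.0014] [[403.8, 202.6], [225.8, 263.9]]
cradle_bar [0.5782 0.145  0.108 ] [0.0029 0.0029] [[395.0, 232.4], [242.2, 201.2]]
meter_mid [ 0.5171 -0.2163  0.0212] [0.0013 0.0013] [[216.1, 246.5], [411.9, 237.2]]
meter_top [ 0.4844 -0.1427  0.0095] [0.0023 0.0023] [[252.7, 235.9], [378.7, 252.2]]
tube_rack [0.728  0.2074 0.0051] [0.0006 0.0006] [[435.9, 326.0], [224.9, 145.9]]
wash_bottle [ 0.7438 -0.2427  0.002 ] [0.0008 0.0008] [[197.3, 349.1], [421.0, 140.8]]
tip_box [ 0.7279 -0.0024  0.0025] [0.0011 0.0011] [[326.1, 333.4], [316.6, 146.9]]
scene meter_mid [129.7 239. ] 1474 0.85 ((131.8131103515625, 239.32748413085938), (25.831167221069336, 61.44087219238281), 42.709388732910156)
scene meter_mid [177.3 173.7] 2077 0.64 ((176.9307098388672, 173.14138793945312), (29.970632553100586, 72.28306579589844), 81.6070785522461)
scene meter_mid [216.5 244.4] 2482 0.57 ((217.19178771972656, 246.17808532714844), (32.771522521972656, 79.82206726074219), 69.44395446777344)
scene stan
[... 540 characters left out ...]
83594)
top meter_mid [457.9 345. ] 2272 0.69 ((460.1253356933594, 344.0922546386719), (30.276718139648438, 77.49146270751953), 83.45370483398438)
top stand [238.1 245.4] 4787 0.65 ((236.41172790527344, 241.03872680664062), (61.00697326660156, 87.56829833984375), 21.317913055419922)
top stand [230.7 245.9] 2045 0.5 ((234.80137634277344, 237.36302185058594), (42.72002029418945, 81.57768249511719), 20.556045532226562)
top cradle_bar [233.3 246.9] 1983 0.66 ((234.3030242919922, 237.20114135742188), (41.39781951904297, 81.66719818115234), 20.772253036499023)
top cradle_bar [409.  239.1] 2110 0.58 ((410.9310607910156, 238.82757568359375), (29.339862823486328, 75.39230346679688), 68.19859313964844)
```

View pics/st.png

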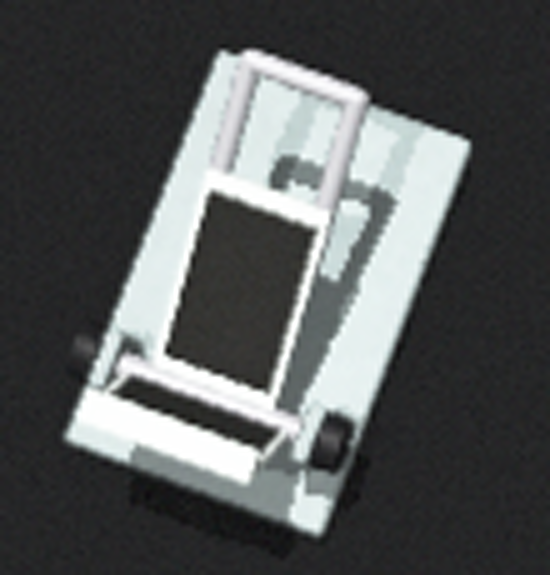

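View pics/me.png

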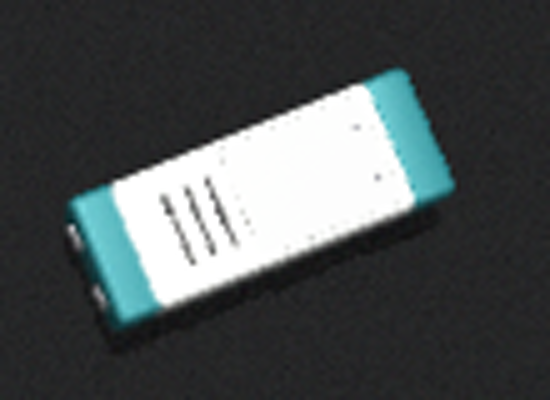

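View pics/st2.png

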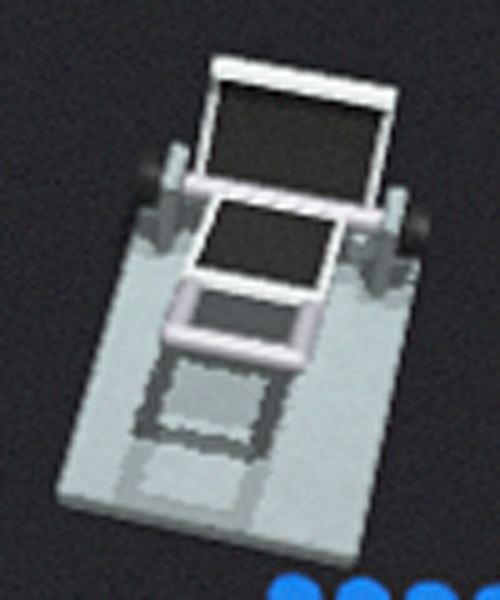

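```bash
cat > fit.py <<'E'
from h import *
from scipy.optimize import least_squares
F={c:dict(np.load('f_'+c+'.npz')) for c in('scene','top')}
def Tst(x,y,yaw): 
    return R.from_euler('z',yaw).as_matrix(),np.array([x,y,0])
def cr(q,th,P): # seat-frame point -> world
    Rs,t=Tst(*q); h=np.array([-.055,0,.045])
    ux=np.array([np.cos(th),0,np.sin(th)]);uz=np.array([-np.sin(th),0,np.cos(th)])
    return t+Rs@(h+ux*P[0]+np.array([0,1,0])*P[1]+uz*(P[2]+.002))
def st(q,P): Rs,t=Tst(*q); return t+Rs@np.array(P)
T=lambda a,b:np.array([185+a/5,185+b/5]); S=lambda a,b:np.array([350+a/5,165+b/5])
if __name__=='__main__':
    ob=[('top','s',(.095,.062,.012),T(222,52)),('top','s',(.095,-.062,.012),T(470,140)),('top','s',(-.095,.062,.012),T(65,440)),('top','s',(-.095,-.062,.012),T(325,532)),
    ('scene','s',(.095,-.062,.012),S(58,492)),('scene','s',(.095,.062,.012),S(357,552)),
    ('top','c',(.15,0,-.005),T(309,75)),('scene','c',(.15,0,-.005),S(238,343)),
    ('top','c',(.1,.028,0),T(212,173)),('top','c',(.1,-.028,0),T(330,208)),
    ('scene','c',(.1,-.028,0),S(186,278)),('scene','c',(.1,.028,0),S(322,298))]
    def res(p): return np.concatenate([proj(F[c],(st(p[:3],P) if k=='s' else cr(p[:3],p[3],P)))-u for c,k,P,u in ob])
    s=least_squares(res,[.5,.17,-.3,.4],loss='soft_l1'); print(s.x,np.round(res(s.x).reshape(-1,2),1).tolist())
    T2=lambda a,b:np.array([360+a/5,200+b/5])
    mo=[((.08,.03),T2(78,203)),((.08,-.03),T2(120,325)),((-.08,-.03),T2(455,187)),((-.08,.03),T2(403,70))]
    # x to top; face down z up; y = z cross x
    def rm(p):
        M=R.from_euler('z',p[2]).as_matrix()
        return np.concatenate([proj(F['top'],M@np.array([a,b,.04])+[p[0],p[1],0])-u for (a,b),u in mo])
    for i in (0,):
        m=least_squares(rm,[.517,-.216,2.0]); print(m.x,np.round(rm(m.x),1), 'yaw vs +y deg',np.degrees(m.x[2])-90)
    q=s.x[:3];th=s.x[3]
    for n,P in dict(seat=(0,0,0),bar=(.15,0,-.005)).items(): print(n,cr(q,th,P), cr(q,np.pi/3,P))
E
python3 fit.py
```

```text
[ 0.50362742  0.16904424 -0.3191307   0.4386109 ] [[-2.4, -1.2], [-0.5, -1.5], [-0.4, 0.5], [-0.1, 0.2], [-1.3, -0.6], [-0.5, -0.6], [-2.2, -0.1], [-1.8, 0.7], [-1.7, -1.4], [-0.5, -0.0], [-2.1, -1.3], [-1.3, -0.1]]
[ 0.5107221  -0.2169788   1.96939298] [  8.8  25.  -10.4 -24.8 -10.1 -24.7  11.5  23.8] yaw vs +y deg 22.837906076309523
seat [0.45059797 0.18656649 0.04681068] [0.44975986 0.18684342 0.046     ]
bar [0.58155873 0.14329379 0.10598631] [0.52508449 0.16195429 0.17340381]
```

```bash
sed -i 's/mo=\[((.08,.03),T2(78,203)),((.08,-.03),T2(120,325)),((-.08,-.03),T2(455,187)),((-.08,.03),T2(403,70))\]/mo=[((.08,-.03),T2(78,203)),((.08,.03),T2(120,325)),((-.08,.03),T2(455,187)),((-.08,-.03),T2(403,70))]/' fit.py; python3 fit.py | sed -n 2p
cat >> h.py <<'E'
def frame(tx,ty):
    tx=np.array(tx,float);tx/=np.linalg.norm(tx);ty=np.array(ty,float);ty-=tx*(tx@ty);ty/=np.linalg.norm(ty)
    return np.stack([tx,ty,np.cross(tx,ty)],1)
def move(p,M,half=True):
    o=r.get_obs(); R0=R.from_rotvec(o['orientation']).as_matrix(); best=None
    for s in ((1,-1) if half else (1,)):
        Mt=M@np.diag([1,s,s]); t=R.from_matrix(R0.T@Mt).as_rotvec()
        if best is None or np.linalg.norm(t)<np.linalg.norm(best): best=t
    print('move mm',np.round(1000*R0.T@(np.array(p)-o['tcp_pos']),1).tolist(),'turn',np.round(best,4).tolist(), 'deg',round(np.degrees(np.linalg.norm(best)),1))
def state():
    o=r.get_obs(); print({k:np.round(o[k],3).tolist() for k in('clock','joints','tcp_pos','contact_force','grip_width')}); print(np.round(R.from_rotvec(o['orientation']).as_matrix(),3).tolist())
E
python3 - <<'E'
from h import *
state()
y=-.319;u=[np.cos(y),np.sin(y),0]
M=frame([0,0,-1],u)
move([.5816,.1433,.20],M)
move([.5816,.1433,.087],M)
E
```

```text
[ 0.51037263 -0.21706033  1.96599952] [-1.9 -0.4  0.4  0.6  1.1  0.7  0.4 -1. ] yaw vs +y deg 22.643474932362636
{'clock': 2.2, 'joints': [-1.398, 0.477, 0.022, 1.555, -0.011, 1.109, -0.083], 'tcp_pos': [0.187, 0.649, 0.231], 'contact_force': [-0.349, -0.141, 0.304], 'grip_width': 0.085}
[[0.0, 0.277, 0.961], [0.0, 0.961, -0.277], [-1.0, 0.0, -0.0]]
move mm [31.3, -376.2, 519.1] turn [-1.5326, 0.0001, -0.0001] deg 87.8
move mm [144.3, -376.2, 519.1] turn [-1.5326, 0.0001, -0.0001] deg 87.8
```

Call:
apply_moves(commands=[[32, 31, -376, 519, -1.5326, 0, 0], [32, 31, -376, 519, -1.5326, 0, 0], [32, 31, -376, 519, -1.5326, 0, 0], [32, 31, -376, 519, -1.5326, 0, 0], [32, 31, -376, 519, -1.5326, 0, 0], [32, 31, -376, 519, -1.5326, 0, 0], [32, 31, -376, 519, -1.5326, 0, 0], [32, 31, -376, 519, -1.5326, 0, 0], [32, 31, -376, 519, -1.5326, 0, 0], [32, 31, -376, 519, -1.5326, 0, 0], [32, 31, -376, 519, -1.5326, 0, 0], [32, 31, -376, 519, -1.5326, 0, 0], [32, 31, -376, 519, -1.5326, 0, 0], [32, 31, -376, 519, -1.5326, 0, 0], [32, 31, -376, 519, -1.5326, 0, 0], [32, 31, -376, 519, -1.5326, 0, 0], [32, 31, -376, 519, -1.5326, 0, 0], [32, 31, -376, 519, -1.5326, 0, 0]])

```text
clock: 4.0
tcp_pos: [0.5806, 0.1456, 0.2005]
orientation: [-0.973, 1.342, 0.974]
contact_force: [1.0, -0.2, -0.0]
grip_width: 0.0321
```

```bash
python3 - <<'E'
from h import *
state()
y=-.319;u=[np.cos(y),np.sin(y),0]
M=frame([0,0,-1],u)
move([.5816,.1433,.089],M)
for c in('scene','top'):
    f=grab_frame(c); save(f,c+'1.png'); I=cv2.imread('pics/'+c+'1.png')
    a=I[140:300,330:470] if c=='scene' else I[150:310,170:310]
    cv2.imwrite('pics/c1%s.png'%c,cv2.resize(a,None,fx=3.5,fy=3.5,interpolation=cv2.INTER_CUBIC))
a=cv2.imread('pics/c1scene.png');b=cv2.imread('pics/c1top.png');cv2.imwrite('pics/c1.png',cv2.resize(np.hstack([a,b]),(790,452)))
E
```

```text
{'clock': 4.0, 'joints': [-0.323, 0.383, -0.034, 1.775, 0.014, 0.984, 2.463], 'tcp_pos': [0.581, 0.146, 0.2], 'contact_force': [1.048, -0.216, -0.025], 'grip_width': 0.032}
[[-0.0, -0.951, 0.311], [0.001, 0.311, 0.951], [-1.0, 0.0, 0.001]]
move mm [111.5, -1.7, -2.0] turn [0.0033, 0.0007, -0.0004] deg 0.2
```

View pics/c1.png

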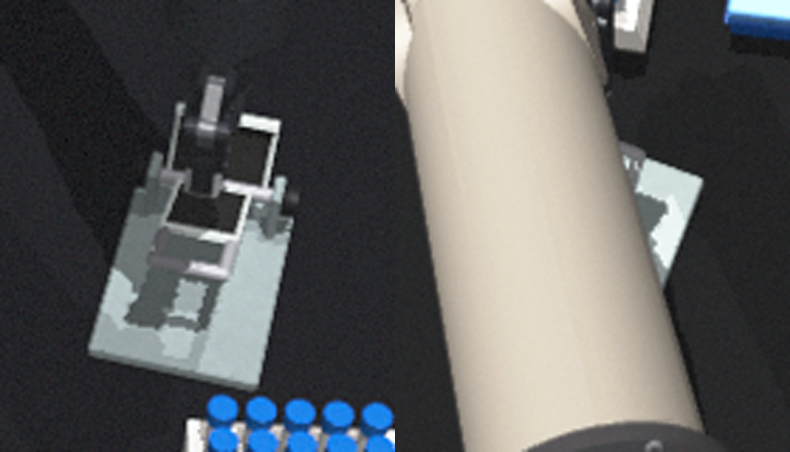

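Call:
apply_moves(commands=[[32, 50, -1.7, -2, 0, 0, 0], [32, 90, -1.7, -2, 0, 0, 0], [32, 110, -1.7, -2, 0, 0, 0], [32, 111, -1.7, -2, 0, 0, 0], [32, 111, -1.7, -2, 0, 0, 0]])

```text
clock: 4.6
tcp_pos: [0.5826, 0.1415, 0.0897]
orientation: [-0.971, 1.343, 0.972]
contact_force: [0.4, 0.1, -0.1]
grip_width: 0.0316
```

```bash
python3 - <<'E'
from h import *
state()
f=grab_frame('scene'); save(f,'s2.png'); I=cv2.imread('pics/s2.png')
cv2.imwrite('pics/s2c.png',cv2.resize(I[150:290,340:460],None,fx=4,fy=4,interpolation=cv2.INTER_CUBIC))
E
```

```text
{'clock': 4.6, 'joints': [-0.316, 0.52, -0.034, 1.855, 0.024, 0.767, 2.46], 'tcp_pos': [0.583, 0.142, 0.09], 'contact_force': [0.403, 0.118, -0.1], 'grip_width': 0.032}
[[0.0, -0.95, 0.313], [0.0, 0.313, 0.95], [-1.0, 0.0, 0.0]]
```

View pics/s2c.png

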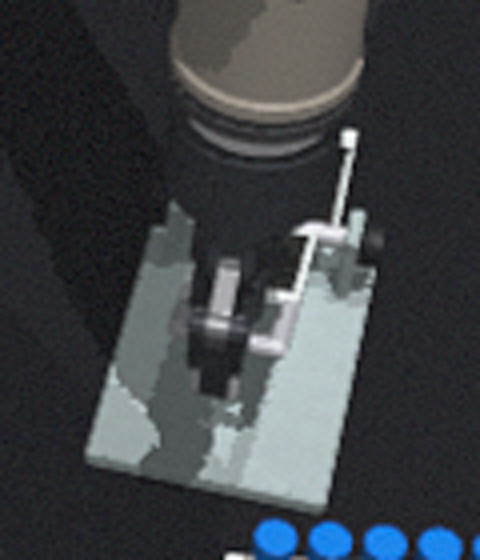

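Call:
apply_moves(commands=[[32, 0, 0, 4, 0, 0, 0], [32, 0, 0, 4, 0, 0, 0], [0, 0, 0, 4, 0, 0, 0], [0, 0, 0, 4, 0, 0, 0], [0, 0, 0, 4, 0, 0, 0], [0, 0, 0, 4, 0, 0, 0], [0, 0, 0, 4, 0, 0, 0]], force=35)

```text
clock: 5.35
tcp_pos: [0.5835, 0.1453, 0.0893]
orientation: [-0.971, 1.343, 0.972]
contact_force: [-1.3, 2.9, 1.5]
grip_width: 0.0087
```

Call:
apply_moves(commands=[[0, -9.6, 4.7, 0, 0, 0, 0], [0, -20, 10.8, 0, 0, 0, 0], [0, -29.8, 17.6, 0, 0, 0, 0], [0, -39.1, 25.3, 0, 0, 0, 0], [0, -47.7, 33.6, 0, 0, 0, 0], [0, -55.6, 42.7, 0, 0, 0, 0], [0, -61.9, 51, 0, 0, 0, 0], [0, -67.4, 59.5, 0, 0, 0, 0], [0, -67.4, 59.5, 0, 0, 0, 0], [0, -67.4, 59.5, 0, 0, 0, 0]])

```text
clock: 6.35
tcp_pos: [0.528, 0.165, 0.159]
orientation: [-0.971, 1.339, 0.971]
contact_force: [0.5, 5.5, 2.7]
grip_width: 0.0085
```

```bash
python3 - <<'E'
from h import *
state()
f=grab_frame('scene'); save(f,'s3.png'); I=cv2.imread('pics/s3.png')
cv2.imwrite('pics/s3c.png',cv2.resize(I[130:290,340:460],None,fx=4,fy=3.7,interpolation=cv2.INTER_CUBIC))
E
```

```text
{'clock': 6.35, 'joints': [-0.377, 0.36, -0.047, 1.92, 0.021, 0.857, 2.389], 'tcp_pos': [0.528, 0.165, 0.159], 'contact_force': [0.471, 5.53, 2.679], 'grip_width': 0.009}
[[0.004, -0.95, 0.313], [0.002, 0.313, 0.95], [-1.0, -0.003, 0.003]]
```

View pics/s3c.png

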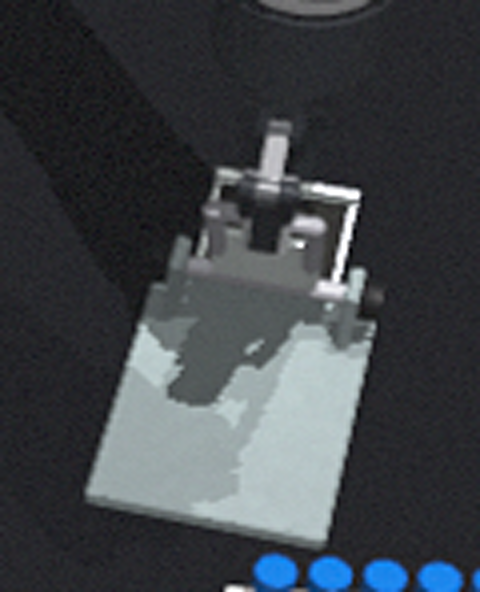

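Call:
apply_moves(commands=[[32, 0, 0, 0, 0, 0, 0], [32, 0, 0, 0, 0, 0, 0], [32, 0, 0, 0, 0, 0, 0], [32, -30, 0, 0, 0, 0, 0], [32, -80, 0, 0, 0, 0, 0], [60, -110, 20, -50, 0, 0, 0], [85, -110, 20, -100, 0, 0, 0], [85, -110, 20, -150, 0, 0, 0], [85, -110, 20, -200, 0, 0, 0], [85, -110, 20, -250, 0, 0, 0], [85, -110, 20, -300, 0, 0, 0]])

```text
clock: 7.5
tcp_pos: [0.4157, -0.108, 0.2668]
orientation: [-0.971, 1.344, 0.971]
contact_force: [1.2, -0.3, 1.1]
grip_width: 0.0849
```

```bash
python3 - <<'E'
from h import *
state()
fs={}
for c in('scene','top'):
    f=grab_frame(c); fs[c]=f; np.savez('g_'+c,**f); save(f,c+'4.png')
    for l in('seat','cradle_bar','stand','meter_mid','meter_top'):
        print(c,l,[(np.round(np.array(d['point'])*[640,480],1).tolist(),round(d['confidence'],2)) for d in pinpoint(l,c)])
    I=cv2.imread('pics/'+c+'4.png')
    a=I[150:290,340:460] if c=='scene' else I[185:305,180:300]
    cv2.imwrite('pics/%s4c.png'%c,cv2.resize(a,None,fx=4,fy=4,interpolation=cv2.INTER_CUBIC))
E
```

```text
{'clock': 7.5, 'joints': [-0.049, 0.019, 0.161, 2.072, -0.003, 1.05, 2.936], 'tcp_pos': [0.416, -0.108, 0.267], 'contact_force': [1.241, -0.304, 1.075], 'grip_width': 0.085}
[[-0.0, -0.949, 0.314], [-0.0, 0.314, 0.949], [-1.0, 0.0, -0.0]]
scene seat [([403.2, 206.9], 0.82), ([325.8, 334.3], 0.44)]
scene cradle_bar [([406.4, 186.5], 0.83)]
scene stand [([399.6, 238.8], 0.92), ([213.8, 242.3], 0.61)]
scene meter_mid [([175.3, 173.1], 0.95), ([131.1, 238.8], 0.56)]
scene meter_top [([253.5, 233.4], 0.87), ([150.7, 219.7], 0.83), ([145.9, 176.8], 0.72)]
top seat [([225.4, 263.8], 0.88)]
top cradle_bar [([229.9, 218.3], 0.84), ([317.2, 150.4], 0.36)]
top stand [([239.0, 244.8], 0.86)]
top meter_mid [([455.8, 345.5], 0.76), ([495.5, 258.9], 0.69)]
top meter_top [([481.4, 282.3], 0.95), ([497.2, 342.8], 0.76)]
```

View pics/scene4c.png

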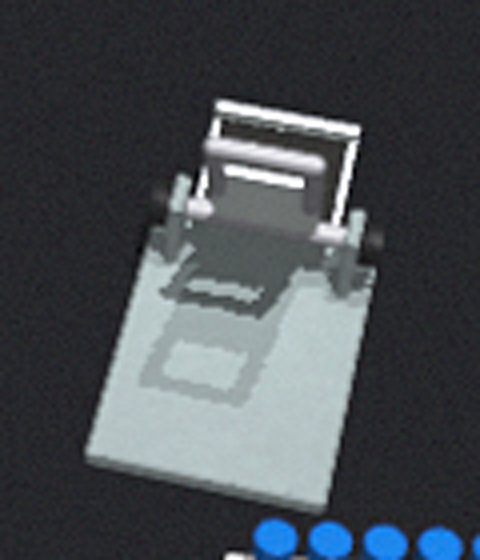

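View pics/top4c.png

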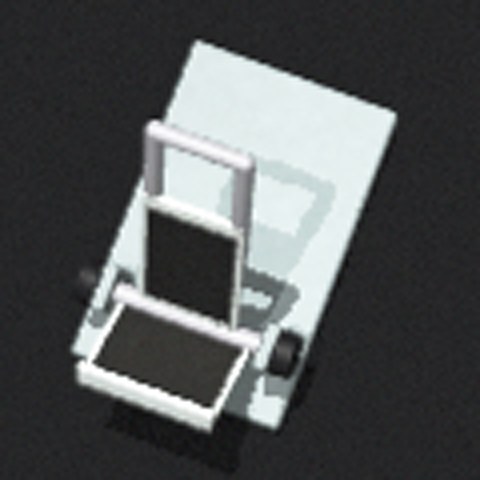

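```bash
cat > fit2.py <<'E'
from fit import *
G={c:dict(np.load('g_'+c+'.npz')) for c in('scene','top')}
T=lambda a,b:np.array([180+a/4,185+b/4]); S=lambda a,b:np.array([340+a/4,150+b/4])
ob=[('top','s',(.095,.062,.012),T(195,42)),('top','s',(.095,-.062,.012),T(397,115)),('top','s',(-.095,.062,.012),T(72,350)),('top','s',(-.095,-.062,.012),T(278,428)),
('scene','s',(.095,-.062,.012),S(87,458)),('scene','s',(.095,.062,.012),S(328,503)),
('top','c',(.15,0,-.005),T(201,143)),('scene','c',(.15,0,-.005),S(265,155)),
('top','c',(.1,.028,0),T(147,203)),('top','c',(.1,-.028,0),T(243,232)),
('top','c',(0,0,0),np.array([225.4,263.8]))]
def res(p):
    o=[]
    for c,k,P,u in ob:
        X=(st(p[:3],P) if k=='s' else cr(p[:3],p[3],P)); o.append(proj(G[c],X)+(p[4:6] if c=='top' else p[6:8])-u)
    o.append(p[4:]*.5); return np.concatenate(o)
s=least_squares(res,[.5,.17,-.3,1.]+[0]*4); print(np.round(s.x,4),np.degrees(s.x[3]),np.round(res(s.x).reshape(-1,2),1).tolist())
b=tri([(G['top'],T(201,143)),(G['scene'],S(265,155))]); print('bar',b)
q=s.x[:3];print('seat',cr(q,s.x[3],(0,0,0)),'bar',cr(q,s.x[3],(.15,0,-.005)))
E
python3 fit2.py
```

```text
[ 0.505   0.1701 -0.3391  1.0471  0.9868  1.1349  1.3361  0.7121] 59.99369807044099 [[-0.2, -1.0], [0.4, -1.0], [-0.4, 0.7], [-0.1, 0.3], [-0.3, -1.1], [-0.1, 0.6], [-0.3, 1.1], [0.1, 0.3], [-1.3, -1.9], [0.3, 0.1], [1.5, 1.4], [0.5, 0.6], [0.7, 0.4]]
bar (array([0.5266837 , 0.16259611, 0.17226377]), [np.float64(0.002443293626012958), np.float64(0.00244329362601304)])
seat [0.45153162 0.18895656 0.04600019] bar [0.52635714 0.16256271 0.17339527]
```

```bash
cat > grasp.py <<'E'
from h import *
yaw=1.966; mx=np.array([np.cos(yaw),np.sin(yaw),0]); my=np.array([-np.sin(yaw),np.cos(yaw),0])
C=np.array([.5125,-.2155,.02]); G=C+.05*mx; G[2]=.028
MV=frame([0,0,-1],-my); a=np.pi/4
tx=np.array([0,0,-1])*np.cos(a)-mx*np.sin(a); MT=frame(tx,-my)
E
python3 - <<'E'
from grasp import *
state(); move([G[0],G[1],.20],MV,False); print(G, MT)
E
```

```text
{'clock': 8.1, 'joints': [-0.052, 0.022, 0.157, 2.07, -0.004, 1.05, 2.931], 'tcp_pos': [0.417, -0.105, 0.267], 'contact_force': [0.231, -0.56, -0.081], 'grip_width': 0.085}
[[-0.0, -0.95, 0.312], [0.0, 0.312, 0.95], [-1.0, 0.0, -0.0]]
move mm [66.6, -92.1, -37.3] turn [2.4289, -0.0004, -0.0] deg 139.2
[ 0.49325019 -0.16935409  0.028     ] [[ 2.72233403e-01  9.22918170e-01  2.72233403e-01]
 [-6.52601697e-01  3.84996170e-01 -6.52601697e-01]
 [-7.07106781e-01  3.26145779e-17  7.07106781e-01]]
```

Call:
apply_moves(commands=[[85, 0, -40, -20, 0.8, 0, 0], [85, 0, -92, -37, 0.8, 0, 0], [85, 30, -92, -37, 0.8, 0, 0], [85, 67, -92, -37, 0.8, 0, 0], [85, 67, -92, -37, 0.8, 0, 0], [85, 67, -92, -37, 0.8, 0, 0], [85, 67, -92, -37, 1.6, 0, 0], [85, 67, -92, -37, 1.6, 0, 0], [85, 67, -92, -37, 1.6, 0, 0], [85, 67, -92, -37, 1.6, 0, 0], [85, 67, -92, -37, 1.6, 0, 0], [85, 67, -92, -37, 2.429, 0, 0], [85, 67, -92, -37, 2.429, 0, 0], [85, 67, -92, -37, 2.429, 0, 0], [85, 67, -92, -37, 2.429, 0, 0], [85, 67, -92, -37, 2.429, 0, 0], [85, 67, -92, -37, 2.429, 0, 0], [85, 67, -92, -37, 2.429, 0, 0]])

```text
clock: 9.9
tcp_pos: [0.4932, -0.1693, 0.1995]
orientation: [0.914, 1.37, -0.915]
contact_force: [-0.2, 0.7, -1.1]
grip_width: 0.0849
```

```bash
python3 - <<'E'
from grasp import *
state(); move(G-tx*.07+tx*.0187,MT,False)
f=grab_frame('scene'); save(f,'s5.png')
E
```

```text
{'clock': 9.9, 'joints': [-0.295, 0.294, 0.613, 1.985, -0.21, 0.925, 0.819], 'tcp_pos': [0.493, -0.169, 0.2], 'contact_force': [-0.203, 0.651, -1.058], 'grip_width': 0.085}
[[-0.0, 0.924, 0.383], [-0.0, 0.383, -0.924], [-1.0, -0.0, 0.0]]
move mm [135.2, 0.0, -36.2] turn [-0.0014, -0.7853, 0.0011] deg 45.0
```

View pics/s5.png

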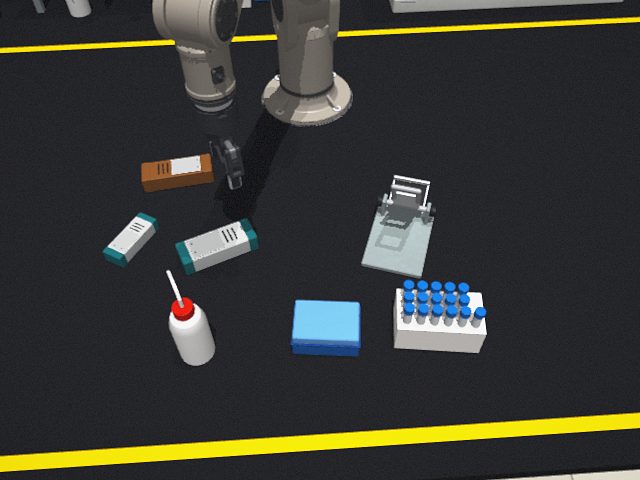

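Call:
apply_moves(commands=[[85, 40, 0, -36, 0, -0.4, 0], [85, 60, 0, -36, 0, -0.785, 0], [85, 60, 0, -36, 0, -0.785, 0], [85, 60, 0, -36, 0, -0.785, 0], [85, 60, 0, -36, 0, -0.785, 0], [85, 60, 0, -36, 0, -0.785, 0], [85, 60, 0, -36, 0, -0.785, 0], [85, 100, 0, -36, 0, -0.785, 0], [85, 135, 0, -36, 0, -0.785, 0], [85, 135, 0, -36, 0, -0.785, 0], [85, 135, 0, -36, 0, -0.785, 0]])

```text
clock: 11.05
tcp_pos: [0.4795, -0.1367, 0.0641]
orientation: [0.464, 0.696, -1.113]
contact_force: [0.3, 0.3, 0.4]
grip_width: 0.085
```

```bash
python3 - <<'E'
from grasp import *
state(); move(G+tx*.0187,MT,False)
f=grab_frame('scene'); save(f,'s6.png')
I=cv2.imread('pics/s6.png')
cv2.imwrite('pics/s6c.png',cv2.resize(I[130:300,140:310],None,fx=3.5,fy=3.5,interpolation=cv2.INTER_CUBIC))
E
```

```text
{'clock': 11.05, 'joints': [-1.081, 0.846, 0.954, 2.398, 0.8, 0.171, -0.742], 'tcp_pos': [0.479, -0.137, 0.064], 'contact_force': [0.25, 0.279, 0.353], 'grip_width': 0.085}
[[0.269, 0.924, 0.273], [-0.65, 0.383, -0.656], [-0.711, -0.0, 0.703]]
move mm [69.3, 0.2, -0.1] turn [-0.0009, -0.0053, 0.0015] deg 0.3
```

View pics/s6c.png

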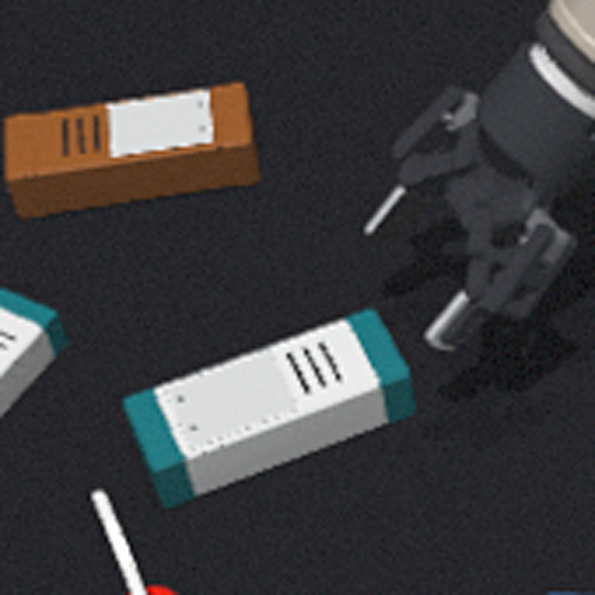

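Call:
apply_moves(commands=[[85, 25, 0, 0, 0, 0, 0], [85, 45, 0, 0, 0, 0, 0], [85, 62, 0, 0, 0, 0, 0], [85, 69, 0, 0, 0, 0, 0], [85, 69, 0, 0, 0, 0, 0]])

```text
clock: 11.6
tcp_pos: [0.4991, -0.183, 0.0171]
orientation: [0.464, 0.69, -1.113]
contact_force: [0.8, -0.2, -0.2]
grip_width: 0.085
```

```bash
python3 - <<'E'
from grasp import *
state(); move(G+tx*.0187,MT,False)
f=grab_frame('scene'); save(f,'s7.png')
I=cv2.imread('pics/s7.png')
cv2.imwrite('pics/s7c.png',cv2.resize(I[130:300,140:310],None,fx=3.5,fy=3.5,interpolation=cv2.INTER_CUBIC))
E
```

```text
{'clock': 11.6, 'joints': [-0.852, 0.903, 0.79, 2.362, 1.684, 0.191, -1.603], 'tcp_pos': [0.499, -0.183, 0.017], 'contact_force': [0.828, -0.162, -0.226], 'grip_width': 0.085}
[[0.272, 0.924, 0.269], [-0.652, 0.382, -0.654], [-0.708, 0.002, 0.707]]
move mm [0.4, -0.2, -2.8] turn [-0.0037, -0.0006, 0.0002] deg 0.2
```

View pics/s7c.png

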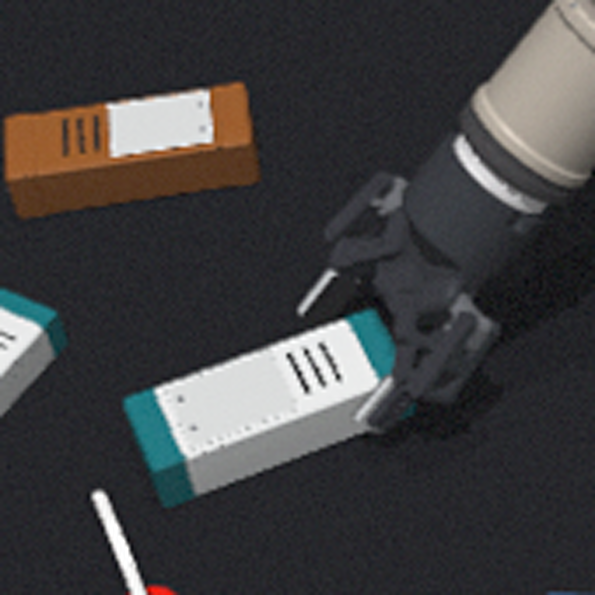

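Call:
apply_moves(commands=[[40, 0, 0, -1, 0, 0, 0], [40, 0, 0, -1, 0, 0, 0], [40, 0, 0, -1, 0, 0, 0], [40, 0, 0, -1, 0, 0, 0], [40, 0, 0, -1, 0, 0, 0], [40, 0, 0, -1, 0, 0, 0]], force=80)

```text
clock: 12.25
tcp_pos: [0.4984, -0.18, 0.0163]
orientation: [0.462, 0.689, -1.111]
contact_force: [-2.0, 6.2, 9.6]
grip_width: 0.059
```

```bash
python3 - <<'E'
from grasp import *
state()
f=grab_frame('scene'); save(f,'s8.png')
I=cv2.imread('pics/s8.png')
cv2.imwrite('pics/s8c.png',cv2.resize(I[130:300,140:310],None,fx=3.5,fy=3.5,interpolation=cv2.INTER_CUBIC))
E
```

```text
{'clock': 12.25, 'joints': [-0.86, 0.906, 0.789, 2.364, 1.679, 0.192, -1.605], 'tcp_pos': [0.498, -0.18, 0.016], 'contact_force': [-2.037, 6.242, 9.557], 'grip_width': 0.059}
[[0.273, 0.923, 0.27], [-0.653, 0.385, -0.653], [-0.707, 0.002, 0.708]]
```

View pics/s8c.png

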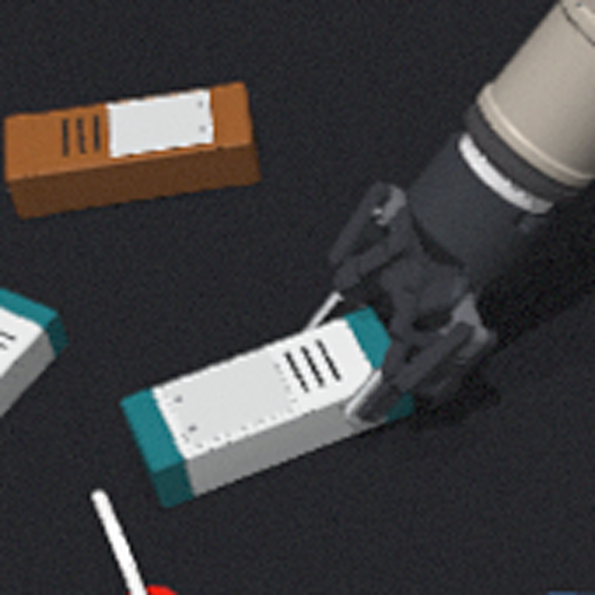

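Call:
apply_moves(commands=[[40, -14, 0, 14, 0, 0, 0], [40, -28, 0, 28, 0, 0, 0], [40, -50, 15, 60, 0, 0, 0], [40, -70, 30, 90, 0, 0, 0], [40, -92, 46, 120, 0, 0, 0], [40, -92, 46, 120, 0, 0, 0], [40, -92, 46, 120, 0, 0, 0], [40, -92, 46, 120, 0, 0, 0]])

```text
clock: 13.1
tcp_pos: [0.5457, -0.1811, 0.1633]
orientation: [0.46, 0.695, -1.114]
contact_force: [-0.5, 0.3, -3.1]
grip_width: 0.0588
```

```bash
python3 - <<'E'
from grasp import *
state()
f=grab_frame('scene'); save(f,'s9.png')
E
```

```text
{'clock': 13.1, 'joints': [-0.8, 0.476, 0.74, 2.23, 0.961, 0.549, -0.593], 'tcp_pos': [0.546, -0.181, 0.163], 'contact_force': [-0.534, 0.272, -3.059], 'grip_width': 0.059}
[[0.269, 0.923, 0.274], [-0.652, 0.384, -0.653], [-0.709, -0.003, 0.706]]
```

View pics/s9.png

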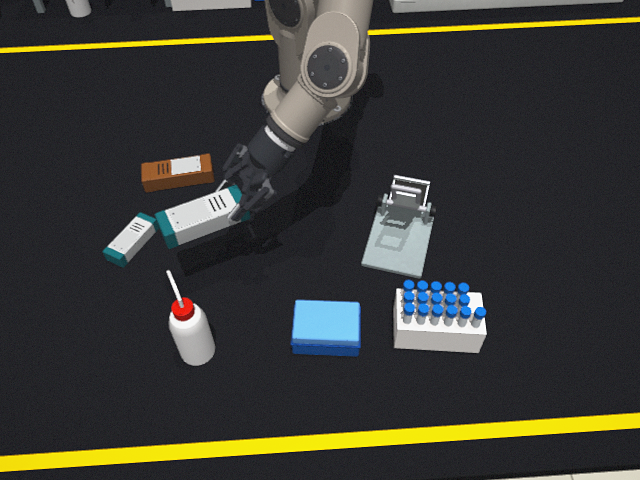

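Call:
apply_moves(commands=[[40, 0, 0, 0, 0, 0.4, 0], [40, 0, 0, 0, 0, 0.4, 0], [40, 0, 0, 0, 0, 0.4, 0], [40, 0, 0, 0, 0, 0.8, 0], [40, 0, 0, 0, 0, 0.8, 0], [40, 0, 0, 0, 0, 0.8, 0], [40, 0, 0, 0, 0, 1.2, 0], [40, 0, 0, 0, 0, 1.2, 0], [40, 0, 0, 0, 0, 1.2, 0], [40, 0, 0, 0, 0, 1.571, 0], [40, 0, 0, 0, 0, 1.571, 0], [40, 0, 0, 0, 0, 1.571, 0], [40, 0, 0, 0, 0, 1.571, 0], [40, 0, 0, 0, 0, 1.571, 0]])

```text
clock: 14.55
tcp_pos: [0.5469, -0.1812, 0.1625]
orientation: [1.349, 2.025, -0.562]
contact_force: [0.9, 0.1, -3.7]
grip_width: 0.0594
```

```bash
python3 - <<'E'
from grasp import *
state()
f=grab_frame('scene'); save(f,'s10.png')
E
```

```text
{'clock': 14.55, 'joints': [0.423, 0.757, 0.078, 1.474, -0.512, 1.584, 1.065], 'tcp_pos': [0.547, -0.181, 0.163], 'contact_force': [0.917, 0.12, -3.674], 'grip_width': 0.059}
[[-0.274, 0.924, 0.268], [0.653, 0.384, -0.653], [-0.706, -0.004, -0.708]]
```

View pics/s10.png

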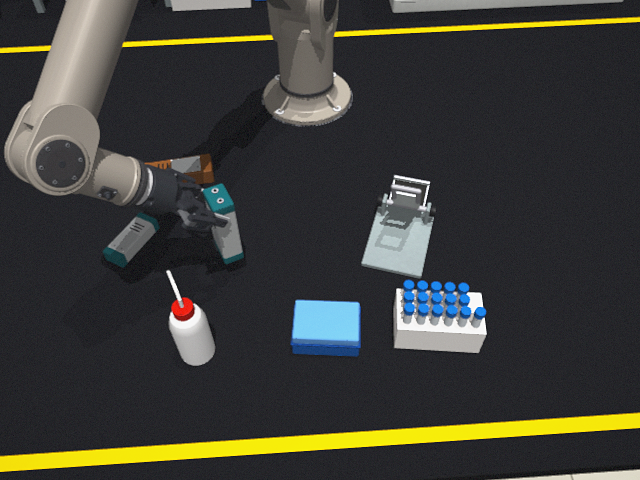

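```bash
python3 - <<'E'
from grasp import *
for c in('scene','top'):
    f=grab_frame(c); np.savez('k_'+c,**f); save(f,c+'11.png')
I=cv2.imread('pics/scene11.png'); J=cv2.imread('pics/top11.png')
a=cv2.resize(I[170:280,180:260],None,fx=5,fy=5,interpolation=cv2.INTER_CUBIC)
b=cv2.resize(J[190:300,340:440],None,fx=5,fy=5,interpolation=cv2.INTER_CUBIC)[:550,:400]
cv2.imwrite('pics/k11.png',np.hstack([a,b]))
E
```

```text
(no output)
```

View pics/k11.png

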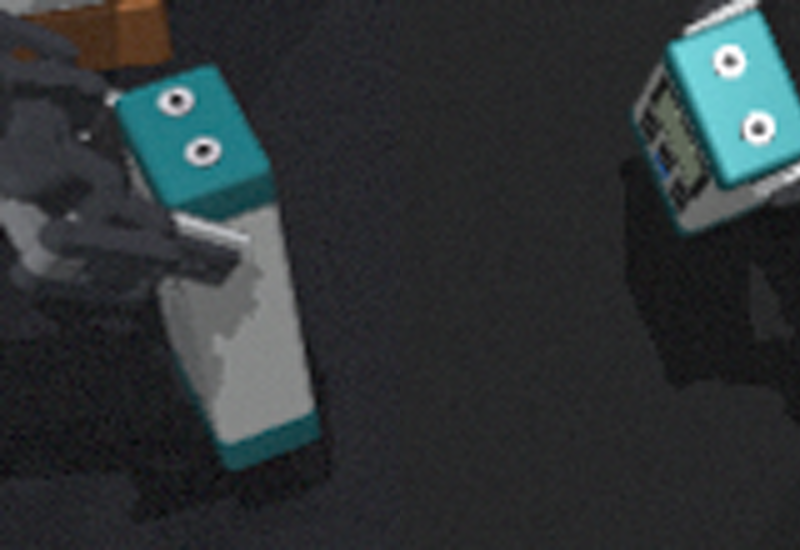

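```bash
cat > box.py <<'E'
from h import *
from scipy.optimize import least_squares
def fitbox(ob,x0,bias=True):
    def res(p):
        M=R.from_rotvec(p[3:6]).as_matrix(); o=[]
        for f,b,P,u in ob: o.append(proj(f,M@np.array(P)+p[:3])+p[6+2*b:8+2*b]-u)
        o.append((p[6:10]-[1,1.1,1.3,.7])*1.0); return np.concatenate(o)
    s=least_squares(res,np.r_[x0,[1,1.1,1.3,.7]],loss='soft_l1'); return s.x,res(s.x).reshape(-1,2)
E
cat > k11.py <<'E'
from box import *; from grasp import mx,my
K={c:dict(np.load('k_%s.npz'%c)) for c in('scene','top')}
S=lambda a,b:np.array([180+a/5,170+b/5]);T=lambda a,b:np.array([340+a/5,190+b/5])
s,t=K['scene'],K['top']
ob=[(s,1,(.08,-.03,.02),S(168,212)),(s,1,(.08,-.03,-.02),S(271,165)),(s,1,(.08,.03,-.02),S(213,66)),(s,1,(.08,.03,.02),S(118,97)),(s,1,(-.08,-.03,.02),S(233,470)),(s,1,(-.08,-.03,-.02),S(318,437)),
(t,0,(.08,-.03,-.02),T(268,48)),(t,0,(.08,.03,-.02),T(328,187)),(t,0,(.08,-.03,.02),T(352,10)),(t,0,(-.08,.03,-.02),T(290,235)),(t,0,(-.08,-.03,-.02),T(235,110))]
M0=np.stack([[0,0,1],my,np.cross([0,0,1],my)],1)
x,e=fitbox(ob,np.r_[.55,-.18,.13,R.from_matrix(M0).as_rotvec()])
print(x[:3],R.from_rotvec(x[3:6]).as_matrix().round(3).tolist(),x[6:],e.round(1).tolist())
o=r.get_obs();Rt=R.from_rotvec(o['orientation']).as_matrix();print('in tool',Rt.T@(x[:3]-o['tcp_pos']))
M=R.from_rotvec(x[3:6]).as_matrix();low=min((M@np.array([-.08,a,b])+x[:3])[2] for a in(-.03,.03) for b in(-.02,.02));print('low',low)
E
python3 k11.py
```

```text
[ 0.54835288 -0.18616442  0.12229692] [[-0.011, -0.915, 0.404], [0.014, -0.404, -0.915], [1.0, -0.005, 0.017]] [1.22678743 0.47367129 1.44301775 0.19938993] [[0.4, -1.5], [0.9, 0.3], [0.2, -0.9], [-1.4, 0.0], [-1.4, 1.9], [0.4, 1.2], [-0.6, -0.4], [0.3, 0.2], [1.7, -1.0], [-0.4, 0.9], [-0.6, 1.0], [0.2, -0.6], [0.1, -0.5]]
in tool [ 0.02668047 -0.00181195  0.0343794 ]
low 0.041829664165367056
```

Call:
apply_moves(commands=[[40, 10, 0, 10, 0, 0, 0], [40, 18, 0, 18, 0, 0, 0], [40, 24, 0, 24, 0, 0, 0], [40, 26.5, 0, 26.5, 0, 0, 0], [40, 26.5, 0, 26.5, 0, 0, 0], [40, 26.5, 0, 26.5, 0, 0, 0]])

```text
clock: 15.3
tcp_pos: [0.5478, -0.1817, 0.1277]
orientation: [1.35, 2.022, -0.558]
contact_force: [-0.0, -0.5, -3.4]
grip_width: 0.059
```

Call:
apply_moves(commands=[[40, 1.5, 0, 1.5, 0, 0, 0], [40, 1.5, 0, 1.5, 0, 0, 0]])

```text
clock: 15.5
tcp_pos: [0.5478, -0.1817, 0.1255]
orientation: [1.35, 2.021, -0.559]
contact_force: [0.3, -0.0, -3.6]
grip_width: 0.059
```

Call:
apply_moves(commands=[[40, 1.5, 0, 1.5, 0, 0, 0], [40, 1.5, 0, 1.5, 0, 0, 0]])

```text
clock: 15.7
tcp_pos: [0.5476, -0.1816, 0.1232]
orientation: [1.35, 2.022, -0.559]
contact_force: [-0.6, 0.7, -4.1]
grip_width: 0.0588
```

Call:
apply_moves(commands=[[40, 1, 0, 1, 0, 0, 0], [40, 1, 0, 1, 0, 0, 0]])

```text
clock: 15.9
tcp_pos: [0.5476, -0.1816, 0.1217]
orientation: [1.35, 2.022, -0.559]
contact_force: [-1.0, 0.5, -3.7]
grip_width: 0.0587
```

Call:
apply_moves(commands=[[40, 1, 0, 1, 0, 0, 0], [40, 1, 0, 1, 0, 0, 0]])

```text
clock: 16.1
tcp_pos: [0.5476, -0.1816, 0.1203]
orientation: [1.35, 2.022, -0.559]
contact_force: [-0.3, -0.6, -4.2]
grip_width: 0.0588
```

Call:
apply_moves(commands=[[40, 1, 0, 1, 0, 0, 0], [40, 1, 0, 1, 0, 0, 0]])

```text
clock: 16.3
tcp_pos: [0.5476, -0.1816, 0.1189]
orientation: [1.35, 2.022, -0.559]
contact_force: [-0.3, -0.7, -2.9]
grip_width: 0.0591
```

Call:
apply_moves(commands=[[40, 1, 0, 1, 0, 0, 0], [40, 1, 0, 1, 0, 0, 0]])

```text
clock: 16.5
tcp_pos: [0.5478, -0.1817, 0.1186]
orientation: [1.35, 2.022, -0.558]
contact_force: [0.0, -0.1, 4.4]
grip_width: 0.0588
```

Call:
apply_moves(commands=[[64, 0, 0, 0, 0, 0, 0], [64, 0, 0, 0, 0, 0, 0], [72, 0, 0, 0, 0, 0, 0], [85, 0, 0, 0, 0, 0, 0], [85, 0, 0, 0, 0, 0, 0], [85, -15, 0, 0, 0, 0, 0], [85, -40, 0, 0, 0, 0, 0], [85, -80, 0, 0, 0, 0, 0], [85, -120, 0, 0, 0, 0, 0], [85, -120, 0, 0, 0, 0, 0], [85, -120, 0, 0, 0, 0, 0]])

```text
clock: 17.6
tcp_pos: [0.5806, -0.2614, 0.2032]
orientation: [1.35, 2.019, -0.559]
contact_force: [-0.5, 1.3, -0.8]
grip_width: 0.0851
```

```bash
python3 - <<'E'
from grasp import *
state()
for c in('scene','top'):
    f=grab_frame(c); np.savez('k_'+c,**f); save(f,c+'12.png')
I=cv2.imread('pics/scene12.png'); J=cv2.imread('pics/top12.png')
a=cv2.resize(I[170:280,180:260],None,fx=5,fy=5,interpolation=cv2.INTER_CUBIC)
b=cv2.resize(J[190:300,350:430],None,fx=5,fy=5,interpolation=cv2.INTER_CUBIC)
cv2.imwrite('pics/k12.png',np.hstack([a,b]))
E
```

```text
{'clock': 17.6, 'joints': [0.484, 0.83, 0.106, 1.23, -0.495, 1.764, 1.053], 'tcp_pos': [0.581, -0.261, 0.203], 'contact_force': [-0.489, 1.32, -0.769], 'grip_width': 0.085}
[[-0.269, 0.924, 0.271], [0.653, 0.382, -0.654], [-0.708, 0.001, -0.706]]
```

View pics/k12.png

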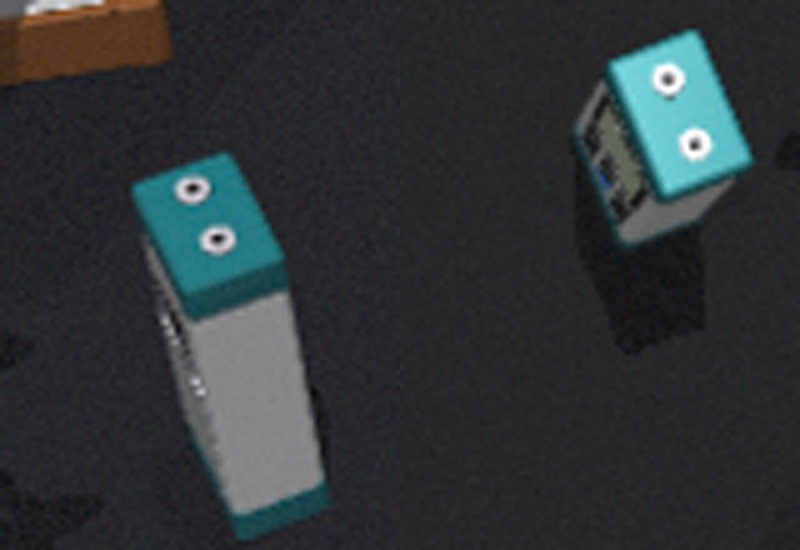

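View pics/scene12.png

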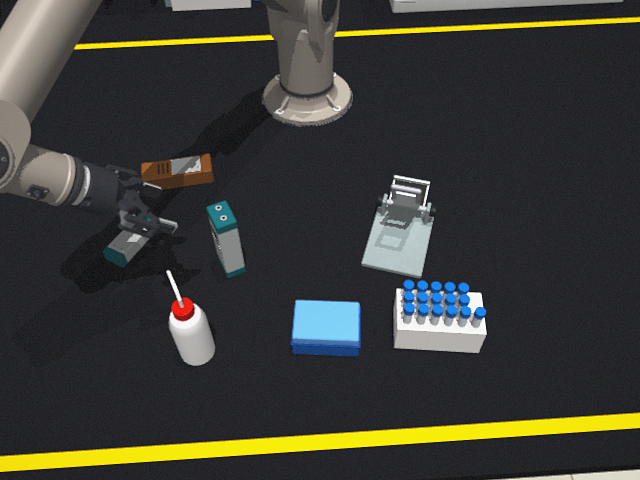

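```bash
cat > k12.py <<'E'
from box import *
K={c:dict(np.load('k_%s.npz'%c)) for c in('scene','top')}
S=lambda a,b:np.array([180+a/5,170+b/5]);T=lambda a,b:np.array([350+a/5,190+b/5])
s,t=K['scene'],K['top']
ob=[(s,1,(.08,-.03,.02),S(190,305)),(s,1,(.08,-.03,-.02),S(285,265)),(s,1,(.08,.03,-.02),S(232,153)),(s,1,(.08,.03,.02),S(133,187)),(s,1,(-.08,-.03,.02),S(240,540)),(s,1,(-.08,-.03,-.02),S(327,507)),
(t,0,(.08,-.03,-.02),T(207,67)),(t,0,(.08,.03,-.02),T(265,200)),(t,0,(.08,-.03,.02),T(293,29)),(t,0,(.08,.03,.02),T(352,158)),(t,0,(-.08,.03,-.02),T(226,245)),(t,0,(-.08,-.03,-.02),T(175,128))]
def mk(w): # w: yaw of meter y axis
    y=np.array([np.cos(w),np.sin(w),0]); return np.stack([[0,0,1],y,np.cross([0,0,1],y)],1)
def res(p):
    M=mk(p[2]); return np.concatenate([proj(f,M@np.array(P)+[p[0],p[1],.08])+p[3+2*b:5+2*b]-u for f,b,P,u in ob]+[p[3:]-[1,1,1.3,.7]])
q=least_squares(res,[.548,-.186,np.radians(203),1,1,1.3,.7],loss='soft_l1')
print(q.x,np.degrees(q.x[2]),res(q.x).round(1).reshape(-1).tolist())
E
python3 k12.py
```

```text
[ 0.55099942 -0.18520604  3.5350577   1.26029343  1.22066084  1.28541218
  1.14209287] 202.5438867150358 [-1.2, -2.0, 0.4, -1.4, -0.4, -0.3, -0.7, -0.1, 0.6, 2.0, 1.5, 1.4, -0.3, -1.3, -0.1, -0.3, 1.0, -1.1, 1.1, 0.6, -0.9, 1.2, -1.0, 0.3, 0.3, 0.2, -0.0, 0.4]
```

```bash
cat > g2.py <<'E'
from h import *
C2=np.array([.550,-.185,.08]); w=np.radians(202.5); my=np.array([np.cos(w),np.sin(w),0]); mxx=np.array([0,0,1.]); mz=np.cross(mxx,my)
b=np.radians(20); tx2=np.sin(b)*mz-np.cos(b)*mxx; M2=frame(tx2,-my); G2=C2+.045*mxx
E
python3 - <<'E'
from g2 import *
o=r.get_obs();R0=R.from_rotvec(o['orientation']).as_matrix(); print((R0.T@[0,0,100]).round(1))
move(G2+tx2*(.0187-.14),M2,False); print(tx2,G2+tx2*.0187)
E
```

```text
[-70.6  -0.1 -70.9]
move mm [60.0, 0.9, -112.0] turn [0.0013, -1.1366, 0.0009] deg 65.1
[ 0.13088544 -0.31598541 -0.93969262] [ 0.55244756 -0.19090893  0.10742775]
```

Call:
apply_moves(commands=[[85, -35, 0, -35, 0, -0.1, 0], [85, -60, 0, -60, 0, -0.25, 0], [85, -60, 0, -100, 0, -0.5, 0], [85, -30, 0, -130, 0, -0.8, 0], [85, 0, 0, -150, 0, -1.137, 0], [85, 0, 0, -150, 0, -1.137, 0], [85, 0, 0, -150, 0, -1.137, 0], [85, 60, 1, -112, 0, -1.137, 0], [85, 60, 1, -112, 0, -1.137, 0], [85, 60, 1, -112, 0, -1.137, 0], [85, 60, 1, -112, 0, -1.137, 0], [85, 60, 1, -112, 0, -1.137, 0]])

```text
clock: 18.9
tcp_pos: [0.5357, -0.1485, 0.241]
orientation: [0.716, 1.066, -1.022]
contact_force: [-0.8, -0.8, 0.2]
grip_width: 0.085
```

```bash
python3 - <<'E'
from g2 import *
state(); move(G2+tx2*.0187,M2,False)
f=grab_frame('scene'); save(f,'s13.png')
I=cv2.imread('pics/s13.png')
cv2.imwrite('pics/s13c.png',cv2.resize(I[130:290,150:310],None,fx=3.5,fy=3.5,interpolation=cv2.INTER_CUBIC))
E
```

```text
{'clock': 18.9, 'joints': [-0.171, 0.188, 0.154, 1.999, 0.396, 0.863, 0.124], 'tcp_pos': [0.536, -0.149, 0.241], 'contact_force': [-0.758, -0.814, 0.172], 'grip_width': 0.085}
[[0.134, 0.924, 0.358], [-0.318, 0.382, -0.868], [-0.939, 0.002, 0.345]]
move mm [141.1, -1.0, -3.3] turn [-0.0018, 0.0028, -0.0018] deg 0.2
```

View pics/s13c.png

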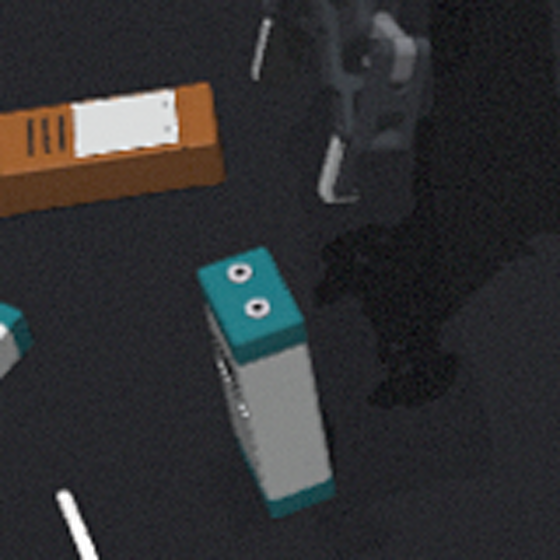

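Call:
apply_moves(commands=[[85, 30, -1, -3, 0, 0, 0], [85, 60, -1, -3, 0, 0, 0], [85, 75, -1, -3, 0, 0, 0], [85, 75, -1, -3, 0, 0, 0], [85, 75, -1, -3, 0, 0, 0]])

```text
clock: 19.45
tcp_pos: [0.5432, -0.1697, 0.169]
orientation: [0.715, 1.067, -1.022]
contact_force: [0.3, 0.6, -0.2]
grip_width: 0.0853
```

```bash
python3 - <<'E'
from g2 import *
state(); move(G2+tx2*.0187,M2,False)
f=grab_frame('scene'); save(f,'s14.png')
I=cv2.imread('pics/s14.png')
cv2.imwrite('pics/s14c.png',cv2.resize(I[150:280,170:280],None,fx=4.5,fy=4.5,interpolation=cv2.INTER_CUBIC))
E
```

```text
{'clock': 19.45, 'joints': [-0.139, 0.302, 0.174, 2.048, 0.427, 0.695, 0.099], 'tcp_pos': [0.543, -0.17, 0.169], 'contact_force': [0.275, 0.629, -0.213], 'grip_width': 0.085}
[[0.133, 0.924, 0.358], [-0.318, 0.382, -0.868], [-0.939, 0.001, 0.344]]
move mm [65.7, 0.3, 0.5] turn [-0.001, 0.0026, -0.001] deg 0.2
```

View pics/s14c.png

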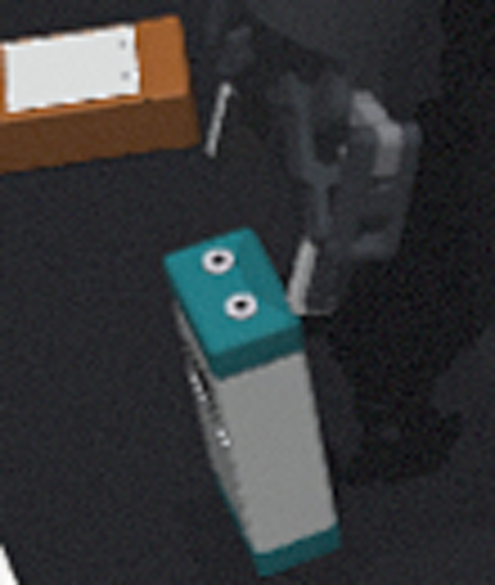

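Call:
apply_moves(commands=[[85, 12, 0, 0, 0, 0, 0], [85, 24, 0, 0, 0, 0, 0], [85, 32, 0, 0, 0, 0, 0], [85, 32, 0, 0, 0, 0, 0]])

```text
clock: 19.9
tcp_pos: [0.5457, -0.1796, 0.1363]
orientation: [0.712, 1.071, -1.023]
contact_force: [0.6, -0.3, -0.4]
grip_width: 0.0851
```

```bash
python3 - <<'E'
from g2 import *
f=grab_frame('scene'); save(f,'s15.png')
I=cv2.imread('pics/s15.png')
cv2.imwrite('pics/s15c.png',cv2.resize(I[150:280,170:280],None,fx=4.5,fy=4.5,interpolation=cv2.INTER_CUBIC))
E
```

```text
(no output)
```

View pics/s15c.png

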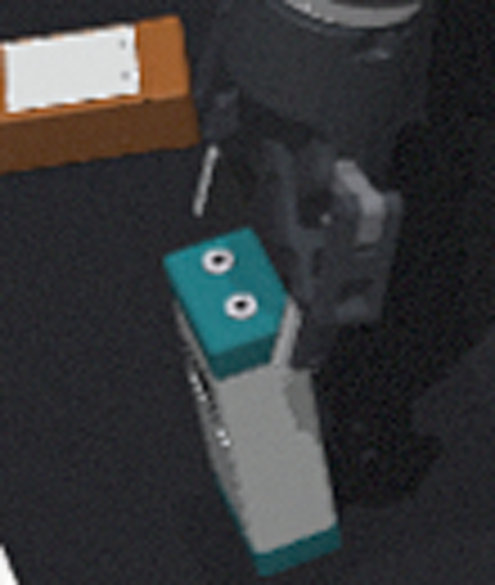

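Straddling without contact; finish the descent and grip.

Call:
apply_moves(commands=[[85, 12, 0, 0, 0, 0, 0], [85, 24, 0, 0, 0, 0, 0], [85, 29, 0, 0, 0, 0, 0], [85, 29, 0, 0, 0, 0, 0], [40, 29, 0, 0, 0, 0, 0], [40, 29, 0, 0, 0, 0, 0], [40, 29, 0, 0, 0, 0, 0], [40, 29, 0, 0, 0, 0, 0], [40, 29, 0, 0, 0, 0, 0], [40, 29, 0, 0, 0, 0, 0]], force=70)

```text
clock: 20.95
tcp_pos: [0.5513, -0.1881, 0.1112]
orientation: [0.714, 1.068, -1.02]
contact_force: [1.4, 1.5, 4.1]
grip_width: 0.0591
```

```bash
python3 - <<'E'
from g2 import *
state()
f=grab_frame('scene'); save(f,'s16.png')
I=cv2.imread('pics/s16.png')
cv2.imwrite('pics/s16c.png',cv2.resize(I[150:280,170:280],None,fx=4.5,fy=4.5,interpolation=cv2.INTER_CUBIC))
E
```

```text
{'clock': 20.95, 'joints': [-0.114, 0.409, 0.194, 2.067, 0.458, 0.562, 0.076], 'tcp_pos': [0.551, -0.188, 0.111], 'contact_force': [1.377, 1.526, 4.078], 'grip_width': 0.059}
[[0.134, 0.923, 0.36], [-0.317, 0.384, -0.867], [-0.939, 0.002, 0.344]]
```

View pics/s16c.png

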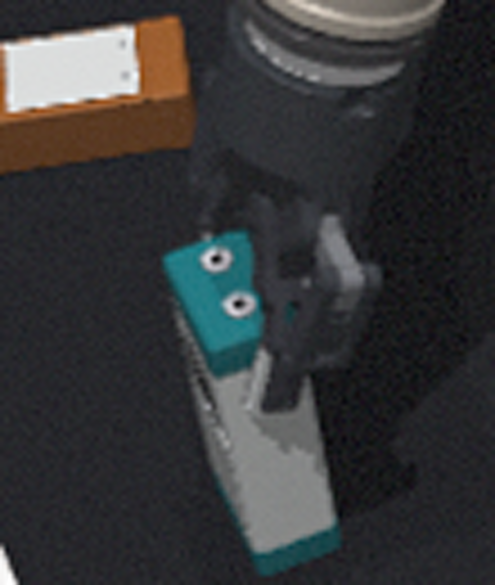

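```bash
cat > place.py <<'E'
from g2 import *
ys=-.332; th=np.radians(60)
f_=np.array([np.cos(ys),np.sin(ys),0]); sy=np.array([-np.sin(ys),np.cos(ys),0]); up=np.array([0,0,1.])
sx=np.cos(th)*f_+np.sin(th)*up; sz=-np.sin(th)*f_+np.cos(th)*up
seat=np.array([.4515,.1885,.046])
# grasp: measured at grip time
import json
Rg=np.array([[0.134,0.923,0.36],[-0.317,0.384,-0.867],[-0.939,0.002,0.344]]); tg=np.array([.5513,-.1881,.1112])
myg=-np.array([.923,.384,0]); myg/=np.linalg.norm(myg); Mm=np.stack([up,myg,np.cross(up,myg)],1)
Rmt=Rg.T@Mm  # meter axes in tool
ct=Rg.T@(C2-tg); ct[1]=0
def tool_for(ax,az,ay=0):
    Mw=np.stack([sx,-sy,-sz],1); c=seat+(.08+ax)*sx+(.02+az)*sz+ay*sy
    Rt=Mw@Rmt.T; u,_,v=np.linalg.svd(Rt); Rt=u@v
    return c-Rt@ct, Rt
E
python3 - <<'E'
from place import *
print('ct',ct); p,Rt=tool_for(.07,.006); print(p,Rt.round(3).tolist()); move(p,Rt,False)
R0=Rg; print((R0.T@[0,0,130]).round(1), (R0.T@(p+[0,0,.05]-tg)*1000).round(1))
E
```

```text
ct [ 0.0281399  0.        -0.0138885]
[0.51859406 0.16530172 0.21424537] [[-0.161, 0.327, 0.931], [0.058, 0.945, -0.322], [-0.985, 0.002, -0.171]]
move mm [-213.3, 105.7, -282.7] turn [-0.8496, 0.4935, 0.0765] deg 56.5
[-122.1    0.3   44.7] [-260.1  105.8 -265.5]
```

Call:
apply_moves(commands=[[40, -20, 0, 7, 0, 0, 0], [40, -60, 0, 22, 0, 0, 0], [40, -100, 0, 37, 0, 0, 0], [40, -122, 0, 45, 0, 0, 0], [40, -165, 25, -35, -0.2, 0.1, 0.02], [40, -200, 55, -115, -0.4, 0.25, 0.04], [40, -230, 80, -190, -0.6, 0.35, 0.05], [40, -260, 106, -266, -0.85, 0.494, 0.077], [40, -260, 106, -266, -0.85, 0.494, 0.077], [40, -260, 106, -266, -0.85, 0.494, 0.077], [40, -260, 106, -266, -0.85, 0.494, 0.077], [40, -260, 106, -266, -0.85, 0.494, 0.077], [40, -260, 106, -266, -0.85, 0.494, 0.077], [40, -260, 106, -266, -0.85, 0.494, 0.077]])

```text
clock: 22.4
tcp_pos: [0.5178, 0.1638, 0.2622]
orientation: [0.291, 1.728, -0.246]
contact_force: [0.3, -1.1, -3.8]
grip_width: 0.0591
```

```bash
python3 - <<'E'
from place import *
state(); p,Rt=tool_for(.07,.006); move(p,Rt,False)
for c in('scene','top'):
    f=grab_frame(c); save(f,c+'17.png')
E
```

```text
{'clock': 22.4, 'joints': [-0.217, 0.322, -0.174, 1.727, -0.063, 1.231, 0.876], 'tcp_pos': [0.518, 0.164, 0.262], 'contact_force': [0.313, -1.112, -3.827], 'grip_width': 0.059}
[[-0.165, 0.328, 0.93], [0.056, 0.945, -0.324], [-0.985, -0.001, -0.174]]
move mm [47.2, 1.8, 8.6] turn [-0.0021, -0.0028, 0.0024] deg 0.2
```

View pics/scene17.png

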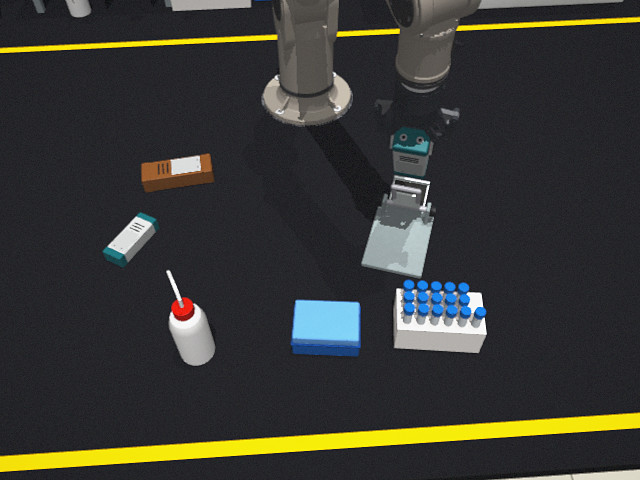

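View pics/top17.png

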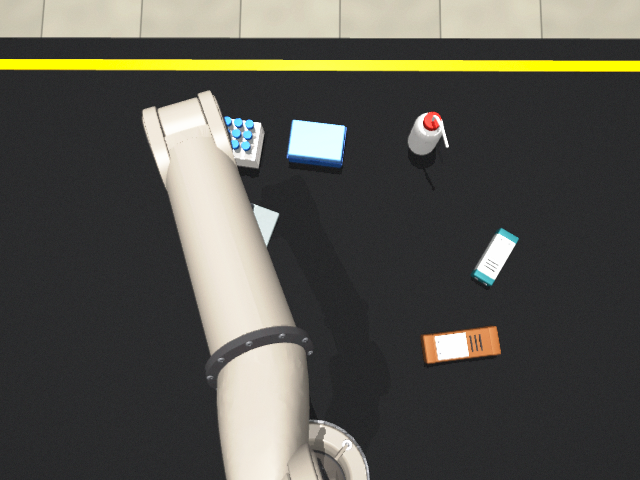

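```bash
cat > ov.py <<'E'
from place import *
def overlay(name,box=(330,110,470,250),sc=5,bias=(1.3,.8),draw=True):
    f=grab_frame('scene'); I=cv2.cvtColor(f['pixels'],cv2.COLOR_RGB2BGR); x0,y0,x1,y1=box
    A=cv2.resize(I[y0:y1,x0:x1],None,fx=sc,fy=sc,interpolation=cv2.INTER_CUBIC); 
    o=r.get_obs(); Rt=R.from_rotvec(o['orientation']).as_matrix(); Mw=Rt@Rmt; c=o['tcp_pos']+Rt@ct
    d=c-seat; print('centre in seat mm',np.round([d@sx*1e3,d@sy*1e3,d@sz*1e3],1),'mx.s',np.round([Mw[:,0]@sx,Mw[:,0]@sy,Mw[:,0]@sz],3))
    px=lambda X:tuple(int(round(v)) for v in ((proj(f,X)+bias-[x0,y0]+.5)*sc))
    def poly(P,col): cv2.polylines(A,[np.array([px(X) for X in P])],True,col,1)
    if draw:
        B=lambda a,b,e:c+Mw@np.array([a,b,e])
        poly([B(.08,.03,.02),B(.08,-.03,.02),B(.08,-.03,-.02),B(.08,.03,-.02)],(0,0,255)); poly([B(.08,.03,.02),B(.08,-.03,.02),B(-.08,-.03,.02),B(-.08,.03,.02)],(0,255,255))
        Q=lambda a,b,e:seat+a*sx+b*sy+e*sz
        poly([Q(0,.038,0),Q(0,-.038,0),Q(0,-.038,.052),Q(0,.038,.052)],(0,255,0)); poly([Q(.1,.028,0),Q(.1,-.028,0),Q(0,-.028,0),Q(0,.028,0)],(255,0,255))
    cv2.imwrite('pics/'+name,A)
E
python3 -c "
from ov import *
overlay('s18.png',box=(350,110,460,230))"
```

```text
centre in seat mm [192.4  -1.6  50.2] mx.s [ 1.    -0.    -0.002]
```

View pics/s18.png

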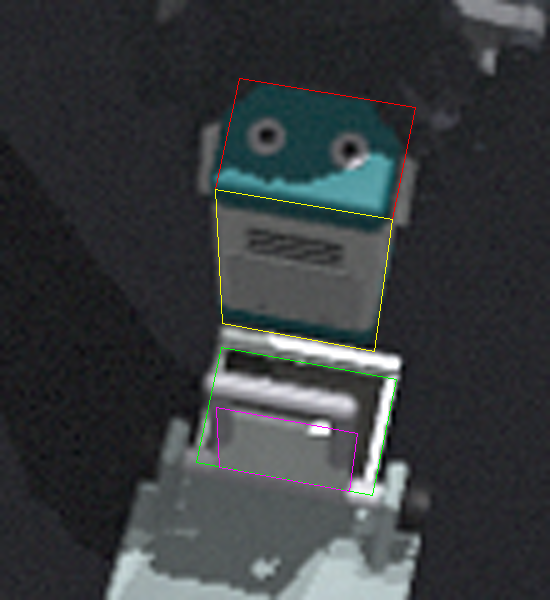

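```bash
python3 - <<'E'
from place import *
f=grab_frame('scene')
for n,Q in dict(bar=(.15,0,-.005),lipL=(.01,-.038,.055),lipR=(.01,.038,.055)).items():
    print(n,((proj(f,seat+Q[0]*sx+Q[1]*sy+Q[2]*sz)+[1.3,.8]-[350,110]+.5)*5).round(0))
p,Rt=tool_for(.07,.006); move(p,Rt,False)
p,Rt=tool_for(.02,.006); move(p,Rt,False)
E
```

```text
bar [284. 399.]
lipL [222. 334.]
lipR [399. 366.]
move mm [48.2, 1.3, 8.3] turn [-0.0025, -0.0017, 0.0005] deg 0.2
move mm [95.2, 1.1, -8.8] turn [-0.0025, -0.0017, 0.0005] deg 0.2
```

Call:
apply_moves(commands=[[40, 25, 1, 5, 0, 0, 0], [40, 48, 1.3, 8.3, 0, 0, 0], [40, 48, 1.3, 8.3, 0, 0, 0], [40, 65, 1.3, 2, 0, 0, 0], [40, 80, 1.3, -3.5, 0, 0, 0], [40, 95, 1.3, -9, 0, 0, 0], [40, 95, 1.3, -9, 0, 0, 0], [40, 95, 1.3, -9, 0, 0, 0]])

```text
clock: 23.4
tcp_pos: [0.4957, 0.1751, 0.1724]
orientation: [0.292, 1.725, -0.242]
contact_force: [-0.5, -0.3, -2.9]
grip_width: 0.0589
```

```bash
python3 - <<'E'
from ov import *
overlay('s19.png',box=(350,120,460,240))
for a in(.008,.003,0): p,Rt=tool_for(a,.004); move(p,Rt,False)
E
```

```text
centre in seat mm [101.8   2.   26.4] mx.s [ 1.    -0.001  0.   ]
move mm [13.8, -2.0, -2.5] turn [-0.0006, 0.0001, -0.0013] deg 0.1
move mm [18.5, -2.1, -4.3] turn [-0.0006, 0.0001, -0.0013] deg 0.1
move mm [21.3, -2.1, -5.3] turn [-0.0006, 0.0001, -0.0013] deg 0.1
```

View pics/s19.png

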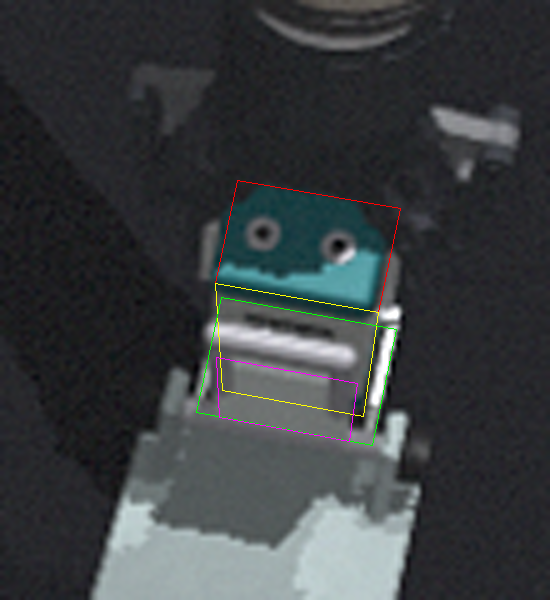

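Call:
apply_moves(commands=[[40, 6, -2, -1, 0, 0, 0], [40, 12, -2, -2.5, 0, 0, 0], [40, 17, -2, -4, 0, 0, 0], [40, 17, -2, -4, 0, 0, 0], [40, 17, -2, -4, 0, 0, 0]])

```text
clock: 23.95
tcp_pos: [0.4876, 0.1757, 0.1551]
orientation: [0.291, 1.727, -0.242]
contact_force: [-0.0, -0.3, -4.1]
grip_width: 0.0593
```

Call:
apply_moves(commands=[[40, 1.5, 0, -0.5, 0, 0, 0], [40, 1.5, 0, -0.5, 0, 0, 0]])

```text
clock: 24.15
tcp_pos: [0.487, 0.1759, 0.1538]
orientation: [0.292, 1.727, -0.242]
contact_force: [-0.3, 0.3, -3.6]
grip_width: 0.0593
```

Call:
apply_moves(commands=[[40, 1.2, 0, -0.4, 0, 0, 0], [40, 1.2, 0, -0.4, 0, 0, 0]])

```text
clock: 24.35
tcp_pos: [0.4867, 0.1762, 0.1529]
orientation: [0.292, 1.726, -0.242]
contact_force: [0.7, -0.2, -3.3]
grip_width: 0.0594
```

```bash
python3 - <<'E'
from ov import *
state(); overlay('s20.png',box=(350,120,460,240))
E
```

```text
{'clock': 24.35, 'joints': [-0.242, 0.397, -0.191, 1.897, -0.056, 0.981, 0.85], 'tcp_pos': [0.487, 0.176, 0.153], 'contact_force': [0.728, -0.19, -3.282], 'grip_width': 0.059}
[[-0.163, 0.327, 0.931], [0.058, 0.945, -0.322], [-0.985, 0.002, -0.173]]
centre in seat mm [80.  -0.2 24.5] mx.s [ 1.    -0.    -0.001]
```

Call:
apply_moves(commands=[[40, 0.9, 0, -0.3, 0, 0, 0], [40, 0.9, 0, -0.3, 0, 0, 0]])

```text
clock: 24.6
tcp_pos: [0.4869, 0.1761, 0.1527]
orientation: [0.292, 1.725, -0.242]
contact_force: [0.8, -2.2, 3.8]
grip_width: 0.0591
```

Call:
apply_moves(commands=[[40, 0.9, 0, -0.3, 0, 0, 0], [40, 0.9, 0, -0.3, 0, 0, 0]])

```text
clock: 24.8
tcp_pos: [0.487, 0.1761, 0.1525]
orientation: [0.292, 1.724, -0.242]
contact_force: [2.8, -3.2, 9.6]
grip_width: 0.0595
```

Call:
apply_moves(commands=[[40, 0.9, 0, -0.3, 0, 0, 0], [40, 0.9, 0, -0.3, 0, 0, 0]])

```text
clock: 25.0
tcp_pos: [0.4871, 0.1761, 0.1524]
orientation: [0.292, 1.723, -0.242]
contact_force: [3.0, -3.7, 13.7]
grip_width: 0.0595
```

Call:
apply_moves(commands=[[40, -1.5, 0, 0.5, 0, 0, 0], [40, -0.8, 0, 2.4, 0, 0, 0], [40, -0.4, 0, 3.6, 0, 0, 0], [40, -0.4, 0, 3.6, 0, 0, 0]])

```text
clock: 25.4
tcp_pos: [0.4894, 0.1756, 0.1511]
orientation: [0.292, 1.725, -0.242]
contact_force: [1.7, -1.7, 10.2]
grip_width: 0.0591
```

Call:
apply_moves(commands=[[40, 0.3, 0, 1, 0, 0, 0], [40, 0.3, 0, 1, 0, 0, 0]])

```text
clock: 25.6
tcp_pos: [0.4901, 0.1755, 0.1507]
orientation: [0.292, 1.726, -0.241]
contact_force: [1.5, -1.5, 10.3]
grip_width: 0.0593
```

```bash
python3 - <<'E'
from ov import *
overlay('s21.png',box=(350,120,460,240))
E
```

```text
centre in seat mm [79.8  0.3 20.5] mx.s [ 1.    -0.001 -0.001]
```

View pics/s21.png

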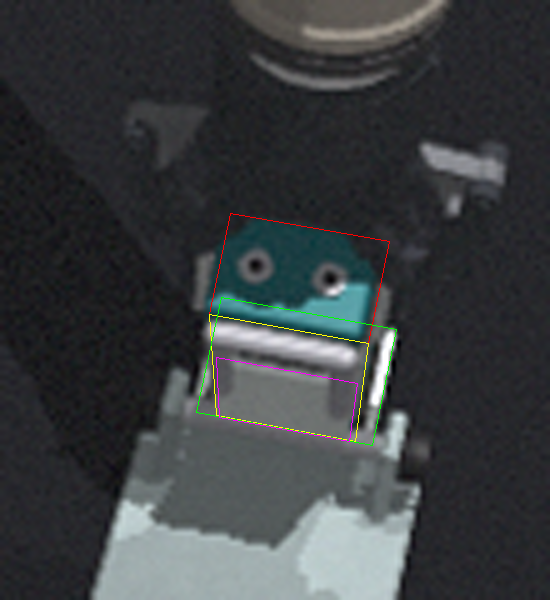

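Call:
apply_moves(commands=[[62, 0, 0, 0, 0, 0, 0], [64, 0, 0, 0, 0, 0, 0], [70, 0, 0, 0, 0, 0, 0], [85, 0, 0, 0, 0, 0, 0], [85, 0, 0, 0, 0, 0, 0], [85, 0, 0, 0, 0, 0, 0]])

```text
clock: 26.25
tcp_pos: [0.4894, 0.1751, 0.1494]
orientation: [0.291, 1.727, -0.242]
contact_force: [0.9, 0.2, 0.7]
grip_width: 0.0853
```

```bash
python3 - <<'E'
from ov import *
state();overlay('s22.png',box=(350,120,460,240),draw=False)
E
```

```text
{'clock': 26.25, 'joints': [-0.24, 0.405, -0.19, 1.894, -0.055, 0.977, 0.853], 'tcp_pos': [0.489, 0.175, 0.149], 'contact_force': [0.916, 0.171, 0.664], 'grip_width': 0.085}
[[-0.163, 0.327, 0.931], [0.058, 0.945, -0.322], [-0.985, 0.002, -0.173]]
centre in seat mm [78.5 -0.3 20.3] mx.s [ 1.     0.    -0.002]
```

View pics/s22.png

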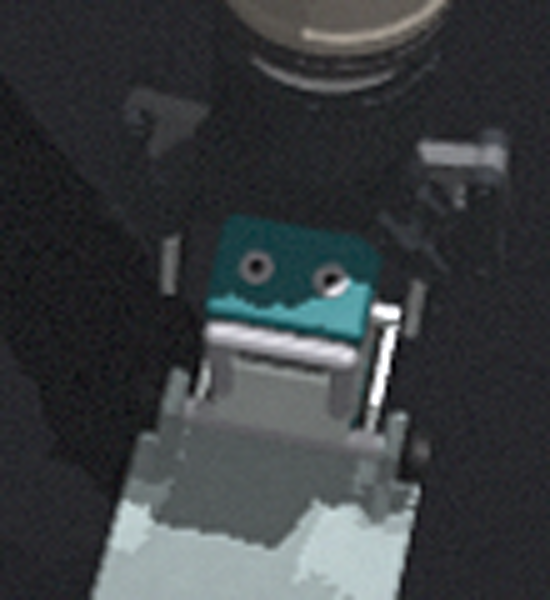

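Call:
apply_moves(commands=[[85, -10, 0, 0, 0, 0, 0], [85, -25, 0, 0, 0, 0, 0], [85, -50, 0, 0, 0, 0, 0], [85, -90, 0, 0, 0, 0, 0], [85, -130, 0, 0, 0, 0, 0], [85, -150, -40, 0, 0, 0, 0], [85, -150, -90, 0, 0, 0, 0], [85, -150, -140, 0, 0, 0, 0], [85, -150, -190, 0, 0, 0, 0], [85, -150, -240, 0, 0, 0, 0], [85, -150, -280, 0, 0, 0, 0], [85, -150, -280, 0, 0, 0, 0]])

```text
clock: 27.5
tcp_pos: [0.4204, -0.104, 0.2977]
orientation: [0.298, 1.725, -0.251]
contact_force: [0.5, 0.1, 0.1]
grip_width: 0.0851
```

```bash
python3 - <<'E'
from ov import *
state()
for c in('scene','top'):
    f=grab_frame(c); np.savez('z_'+c,**f); save(f,c+'23.png')
I=cv2.imread('pics/scene23.png'); J=cv2.imread('pics/top23.png')
a=cv2.resize(I[150:280,350:450],None,fx=4,fy=4,interpolation=cv2.INTER_CUBIC)
b=cv2.resize(J[190:320,180:280],None,fx=4,fy=4,interpolation=cv2.INTER_CUBIC)
cv2.imwrite('pics/z23.png',np.hstack([a,b]))
E
```

```text
{'clock': 27.5, 'joints': [0.123, 0.11, 0.004, 1.911, -0.039, 1.29, 1.369], 'tcp_pos': [0.42, -0.104, 0.298], 'contact_force': [0.459, 0.128, 0.13], 'grip_width': 0.085}
[[-0.162, 0.336, 0.928], [0.058, 0.942, -0.331], [-0.985, -0.0, -0.172]]
```

View pics/z23.png

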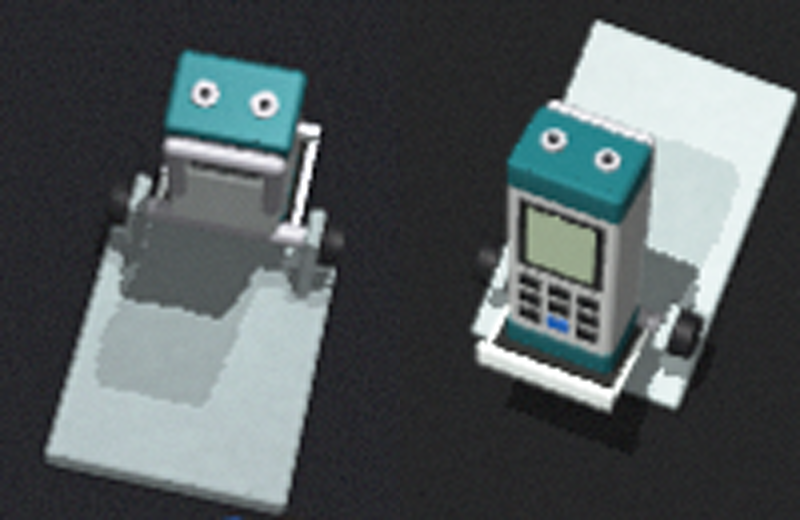

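View pics/top23.png

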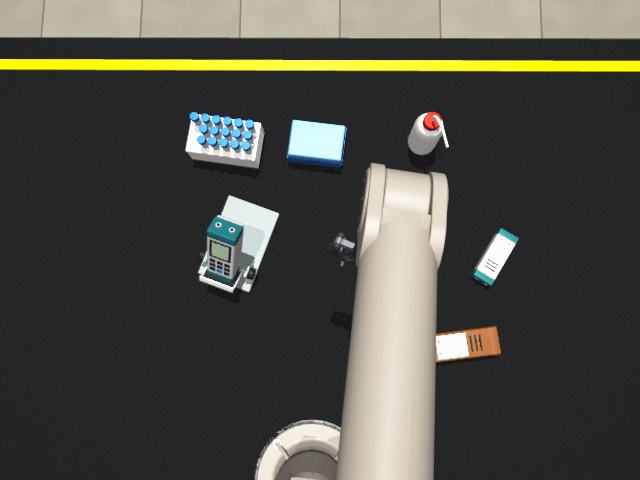

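```bash
python3 - <<'E'
from box import *; from place import *
s,t=[dict(np.load('z_%s.npz'%c)) for c in('scene','top')]
S=lambda a,b:np.array([350+a/4,150+b/4]);T=lambda a,b:np.array([180+(a-400)/4,190+b/4])
ob=[(s,1,(.08,.03,-.02),S(184,49)),(s,1,(.08,-.03,-.02),S(306,71)),(s,1,(.08,.03,.02),S(164,132)),(s,1,(.08,-.03,.02),S(288,157)),
(t,0,(.08,-.03,-.02),T(508,170)),(t,0,(.08,.03,-.02),T(630,222)),(t,0,(.08,-.03,.02),T(548,103)),(t,0,(-.08,-.03,-.02),T(510,333)),(t,0,(-.08,.03,-.02),T(617,372))]
# y=-sy: y=-.03 is stand +y (left in top, right in scene)
M0=np.stack([sx,-sy,-sz],1)
x,e=fitbox(ob,np.r_[seat+.08*sx+.02*sz,R.from_matrix(M0).as_rotvec()])
M=R.from_rotvec(x[3:6]).as_matrix(); d=x[:3]-seat
print('in seat',[round(v*1e3,1) for v in(d@sx,d@sy,d@sz)],'elev',np.degrees(np.arcsin(M[2,0])),(M0.T@M).round(3).tolist(),e.round(1).tolist())
print('bar',tri([(t,T(600,120)-[0,0]),(s,S(225,157))]))
for l,a in (('tube_rack',(433,328)),('wash_bottle',(198,350)),('tip_box',(327,334))):
    print(l,[(np.array(q['point'])*[640,480]).round(1).tolist() for q in pinpoint(l,'scene')[:1]])
E
```

```text
in seat [np.float64(74.6), np.float64(-0.0), np.float64(16.2)] elev 62.888087477543976 [[0.998, -0.027, 0.051], [0.026, 0.999, 0.019], [-0.051, -0.018, 0.999]] [[-0.7, 0.5], [0.3, 0.8], [-0.4, -0.6], [0.2, -0.8], [0.7, 0.0], [-0.9, -1.7], [-0.4, 1.3], [0.4, -0.2], [-0.6, 0.2], [0.7, 0.1], [0.7, 0.0]]
bar (array([0.52810751, 0.16272612, 0.17243433]), [np.float64(0.002066045641702746), np.float64(0.0020660456417026817)])
tube_rack [[435.6, 328.1]]
wash_bottle [[197.1, 349.5]]
tip_box [[324.5, 333.1]]
```

```bash
python3 -c "
from bench import r
print(r.hand_in(), r.get_obs()['clock'])"
```

```text
the job is handed in; nothing more can be done
the job is handed in; nothing more can be done
```

I handed the job in at about 28 s on the robot's clock. The meter stands on the cradle's ledge, top end up, leaning back against the plate with its display facing out.

**What I did:**
- **Cradle:** I gripped the bar and swung the cradle up.
- **Meter:** I chose the larger teal one, not the brown or the smaller teal one. I stood it on its lower end on the bench, gripped it again from above, and lowered it onto the ledge until it touched. I eased it against the plate before letting go, then moved the arm clear.

**Last checks:**
- **Cradle angle:** it measured 60.0° after raising. The bar was within about 1.5 mm of the same spot once the meter was on.
- **Centring:** the meter is centred sideways to within about 1 mm.
- **Meter lean:** a rough fit to the last pictures gave 62.9° and put the meter about 4–5 mm too far down the plate and too close to it. That disagrees with the bar and with the arm's own reading just before release (78.5–80 mm up the plate, where 80 is right). I put it down to corner-picking error.
- **Other objects:** the tube rack, wash bottle and tip box show at their first positions, to within about 3 pixels.

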